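# Load the autosampler carrier from the vial rack, in run order

### The arm

A 6-joint arm with a two-finger parallel gripper is mounted at the origin on a cart in front of the work surface, level with it; the furniture and walls round the work are solid. World frame = base frame: x ahead of the robot, y to its left, z up, the work surface at z = 0. Lengths are in m, angles in rad, forces in N, time in s.
With the tool pointing down it reaches from about 0.35 to 0.85 m from the base axis. Payload 8.1 kg.
Tool frame: the origin (TCP) lies between the finger pads; the fingertips stand 8 mm ahead of it and the grasp point (between the pads) lies 11 mm behind it (robot.tip_reach is the y of the fingertips in the tool frame, in m); y points along the fingers, z is the direction in which the jaws open and shut, and the axes are right-handed (so a half turn about y gives the same grasp; the last joint's range is limited). The gripper opens to 93 mm and grips with 3 to 60 N. Pads are 15 mm wide; open, the fingers measure 128 mm over their backs; the gripper's body (75 mm by 188 mm) begins 65 mm behind the grasp point.
Start: joints at [-1.26, 0.13, 1.488, -0, 1.523, -0.085], TCP at [0.231, -0.554, 0.227] pointing down, gripper open.
Joint ranges: [-2.96, 2.96], [-0.89, 2.26], [0.02, 2.5], [-1.34, 4.48], [0, 2.73], [-2.66, 2.66]. Speed limits (rad/s): [2.39, 2.39, 2.79, 3.14, 3.14, 3.14].

### API

Orientations are given as a rotation vector (axis times angle).
In Python, from plant import robot gives the robot as it stands.
- The arm moves only by the tool carry_out, never from a script. Its argument "increments" is a list of rows, each an object with "linear": the shift along the tool's x, y, z in m, a list of three; "yaw": the turn about the tool's y in rad. A call has 1 to 5 rows; each row is the pose to reach, as a shift and turn from the pose measured when the call began, along the tool's axes at that moment; what a row does not reach only later rows make up. A row lasts 1/8 s, in which the tool goes at most 62.5 mm and 10.7 degrees, less where a joint would pass 70% of its speed; a pose out of reach is approached as far as the arm can. A call with a gripper value outside its range is refused whole. "gripper" is the opening, from 0 (shut) to 1 (fully open), set as the call begins (left out, the last holds). The fingers move at their own pace and stop on an object; "newtons" is the grip in N (left out, the last holds). Time passes only in rows, so rows that repeat a pose let the fingers close. It gives the time, the measured TCP pose, the force and the opening at its end, in the units of the state.
- robot.read_state(): the state, without advancing time (a new reading comes with each control period).
- robot.read_camera(name): name is "scene" or "top" or "wrist"; returns the picture (480x640x3 uint8, blue, green, red); there is no depth.
- robot.camera_params(name): a dict with "fov_y" (degrees; the focal length in pixels is half the picture's height over the tangent of half this angle, whatever the lens; pixels are square), "cx", "cy" (the principal point, pixels), "k1" (the pictures are not rectified: a ray, as slopes to the right and down, at radius r is drawn at 1 + k1 r^2 times it, then the intrinsics apply), "R" (3x3) and "t" (3): a world point X has camera coordinates R X + t. Camera axes: x right, y down, z forward; pixel columns grow to the right and rows downward; lengths in m; the calibration is good to about 2 mm. A picture is of the moment at which its call begins: read the wrist's pose just before it. camera_params takes no time and is no camera call; for the wrist camera it gives the pose at the moment of the call.
- robot.close_job(): hands the job in, once; it reports no verdict.
The state is a dict: "t": time; "q": joint angles; "dq": joint speeds; "joint_torque": joint torques, N m; "tool_pos": TCP position; "orientation": TCP orientation; "force": force on the tool from outside, world axes, zero at the start; "wrist_torque": the same for the moment, N m; "opening": finger opening in m.
Only numpy, scipy, OpenCV 4.12 (cv2) and the standard library are available. Lean on these libraries where they do the work, as an engineer would, in place of code of your own. Each camera call takes 0.05 s, during which the arm holds its last target.

### The job

Move the four filtered samples from the white vial rack into the grey aluminium autosampler carrier, keeping their order: counted from each rack's rounded end, the first sample goes in the free well next to the blank that already stands there, then the second, third and fourth, because the unlabelled vials are known only by their place in the row. Set each vial down upright on the floor of its well without dropping or tipping it, and leave the blank where it stands.

Things in the scene. Friction and masses are not known exactly. Their poses are not given: they have to be found in the camera images.
- prep_rack: White plastic vial rack, 56 x 234 mm, fixed. Origin: centre of underside, below the middle of 5 wells; z up; +y along the row to the rounded end (far end square). Well n counted from the rounded end: x = 0, y = (3 - n) x 42 mm. Wells 27 mm wide, bevelled mouth 35 mm; top face z = 25 mm, well floor z = 5 mm. Wells 1-4 hold the samples, 5 is empty. Stands left or right of the carrier.
- carrier: Grey aluminium sample carrier, 52 x 257 mm, fixed. Origin: centre of underside, below the middle of 5 wells; z up; +y along the row to the rounded nose; flat pull tab at the -y end. Well n counted from the nose: x = 0, y = (3 - n) x 42 mm. Wells 27 mm wide, bevelled mouth 35 mm; top face z = 25 mm, well floor z = 5 mm. Well 1 holds the blank, 2-5 are empty. Turned any way.
- sample_1: The first sample, standing in well 1 of the white rack, counted from its rounded end. A vial with grey cap, 54 mm tall: body 22 mm in diameter up to 46 mm, cap 16 mm in diameter from 46 to 54 mm; about 12 g. All five vials look alike. Origin: centre of its underside, z up its axis.
- sample_2: The second sample, standing in well 2 of the white rack, counted from its rounded end. A vial with grey cap, 54 mm tall: body 22 mm in diameter up to 46 mm, cap 16 mm in diameter from 46 to 54 mm; about 12 g. All five vials look alike. Origin: centre of its underside, z up its axis.
- sample_3: The third sample, standing in well 3 of the white rack, counted from its rounded end. A vial with grey cap, 54 mm tall: body 22 mm in diameter up to 46 mm, cap 16 mm in diameter from 46 to 54 mm; about 12 g. All five vials look alike. Origin: centre of its underside, z up its axis.
- sample_4: The fourth sample, standing in well 4 of the white rack, counted from its rounded end. A vial with grey cap, 54 mm tall: body 22 mm in diameter up to 46 mm, cap 16 mm in diameter from 46 to 54 mm; about 12 g. All five vials look alike. Origin: centre of its underside, z up its axis.
- blank: The blank, standing in well 1 of the grey carrier beside its nose; stays there. A vial with grey cap, 54 mm tall: body 22 mm in diameter up to 46 mm, cap 16 mm in diameter from 46 to 54 mm; about 12 g. All five vials look alike. Origin: centre of its underside, z up its axis.
There are look-alikes about, which are no part of the job. What is shaped like the sample_4 but orange, pink or yellow is not meant.

How it is judged:
At the end, for the whole second after the job is handed in: Samples 1, 2, 3 and 4 stand in wells 2, 3, 4 and 5 of the carrier (counted from the nose) and the blank in well 1, each within 7 mm of the well's centre along and across the row, its underside less than 10 mm above the carrier's underside, upright within 0.15 rad and at rest (x of blank in the frame of carrier between -0.007 and 0.007 m and y of blank in the frame of carrier between 0.077 and 0.091 m and z of each of blank, sample_1, sample_2, sample_3, sample_4 in the frame of carrier below 0.01 m and angle between each of blank, sample_1, sample_2, sample_3, sample_4's own z axis and vertical below 0.15 rad and linear speed of each of blank, sample_1, sample_2, sample_3, sample_4 below 0.02 m/s and x of sample_1 in the frame of carrier between -0.007 and 0.007 m and y of sample_1 in the frame of carrier between 0.035 and 0.049 m and x of sample_2 in the frame of carrier between -0.007 and 0.007 m and y of sample_2 in the frame of carrier between -0.007 and 0.007 m and x of sample_3 in the frame of carrier between -0.007 and 0.007 m and y of sample_3 in the frame of carrier between -0.049 and -0.035 m and x of sample_4 in the frame of carrier between -0.007 and 0.007 m and y of sample_4 in the frame of carrier between -0.091 and -0.077 m); the robot touches nothing.
It fails at once if a sample is dropped: it falls, out of the fingers, faster than 0.7 m/s (about 25 mm of free fall) ((contact force between sample_1 and the fingers below 0.01 N and linear speed of sample_1 above 0.7 m/s) or (contact force between sample_2 and the fingers below 0.01 N and linear speed of sample_2 above 0.7 m/s) or (contact force between sample_3 and the fingers below 0.01 N and linear speed of sample_3 above 0.7 m/s) or (contact force between sample_4 and the fingers below 0.01 N and linear speed of sample_4 above 0.7 m/s)).
It fails at once if a vial is tipped by more than about 45 degrees (angle between any of sample_1, sample_2, sample_3, sample_4, blank's own z axis and vertical above 0.8 rad).
It fails at once if the blank is lifted or pulled from its well (distance of blank from where it was at the start of the episode above 0.02 m).
It also fails if it takes over 96 s, if anything falls off the work surface, if the arm or the gripper's body presses on something with over 40 N, if the wrist force passes 120 N, or if a joint passes its speed limit or range.

## Working session

There is one attempt and no reset: what is moved stays moved. The work goes in short steps, Python scripts to look and compute and a tool call to move; the robot and the scene stay as the last step left them, time stands still between calls to the robot, and variables do not carry over. Pictures are saved under pics/ and viewed, and the job is handed in when it is done.

Besides the shell and the picture viewer there is one more tool, called after ">>>" in YAML: its name, and indented under it one key for each argument. carry_out: Moves the arm, as the interface text tells. Its arguments: {"type":"object","properties":{"increments":{"type":"array","items":{"type":"object","properties":{"linear":{"type":"array","items":{"type":"number"}},"yaw":{"type":"number"}}}},"gripper":{"type":"number"},"newtons":{"type":"number"}},"required":["increments"]}

```bash
mkdir -p pics; ls; python3 - <<'E'
from plant import robot
import cv2
print(robot.read_state())
for n in("scene","top","wrist"):
    print(n,robot.camera_params(n)); cv2.imwrite(f"pics/{n}0.png",robot.read_camera(n))
E
```

```text
pics
{'t': 0.0, 'q': array([-1.26041563e+00,  1.31159458e-01,  1.48927288e+00, -1.37627095e-06,
        1.52298230e+00, -8.53771458e-02]), 'dq': array([-0.00105975, -0.00209268,  0.00021175, -0.00015777, -0.00033833,
       -0.00023936]), 'joint_torque': array([-5.95449146e-04, -5.59851766e+01, -4.91752374e+01,  7.67821306e-02,
        3.58623604e-02, -1.20498098e-04]), 'tool_pos': array([ 0.23116926, -0.55308511,  0.22559196]), 'orientation': array([-0.4020685 ,  2.00610202, -2.00240147]), 'force': array([ 1.06148972,  0.25367128, -0.09977915]), 'wrist_torque': array([-0.02052903, -0.00143536,  0.00145966]), 'opening': 0.09348642534193075}
scene {'fov_y': 55.54493648476175, 'cx': 314.266054568894, 'cy': 236.06030617717835, 'k1': 0.033673755997132626, 'R': array([[ 0.56941727, -0.82180017, -0.02021006],
       [-0.47499115, -0.30885228, -0.82401073],
       [ 0.67093023,  0.47880554, -0.56621363]]), 't': array([-0.23729083,  0.31960632,  0.46444448])}
top {'fov_y': 53.528046333282965, 'cx': 319.5469589676057, 'cy': 240.97782016853697, 'k1': -0.11188921924974096, 'R': array([[-4.18292480e-04, -9.99995096e-01, -3.10364012e-03],
       [-9.82391199e-01,  9.90793937e-04, -1.86832946e-01],
       [ 1.86835105e-01,  2.97083792e-03, -9.82386796e-01]]), 't': array([0.05152456, 0.54404971, 0.80702912])}
wrist {'fov_y': 63.72196196156317, 'cx': 318.4832513848889, 'cy': 238.8463450506393, 'k1': -0.059389228073442366, 'R': array([[ 0.38568579, -0.92262715, -0.00236978],
       [-0.88568378, -0.37095948,  0.27920121],
       [-0.25847771, -0.10558506, -0.9602297 ]]), 't': array([-0.59766441, -0.03117344,  0.39134442])}
```

View pics/top0.png

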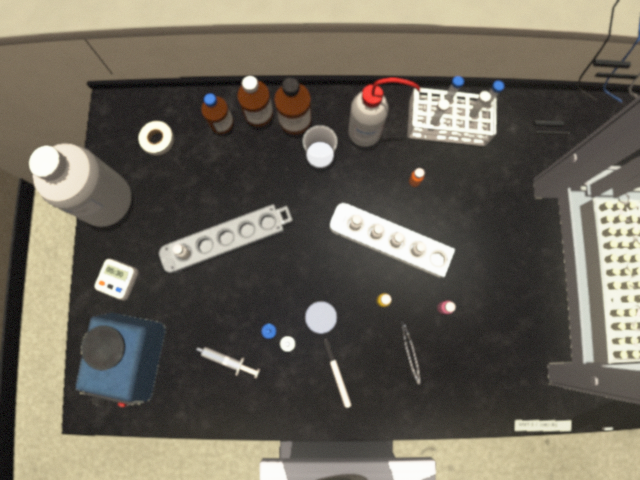

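View pics/scene0.png

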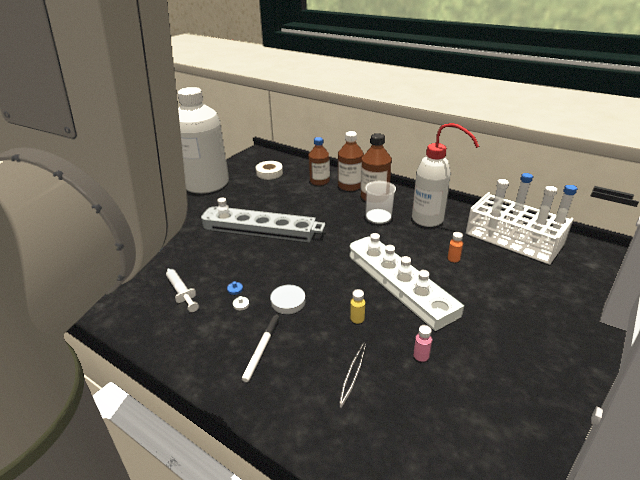

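```bash
cat > h.py <<'E'
import numpy as np, cv2
from plant import robot
def K(p):
    f=240/np.tan(np.radians(p["fov_y"]/2)); return f
def proj(p,X):
    X=np.atleast_2d(X); c=X@np.array(p["R"]).T+p["t"]; s=c[:,:2]/c[:,2:]
    r2=(s**2).sum(1,keepdims=True); s=s*(1+p["k1"]*r2); return s*K(p)+[p["cx"],p["cy"]]
def back(p,uv,z):
    uv=np.atleast_2d(np.array(uv,float)); d=(uv-[p["cx"],p["cy"]])/K(p); s=d.copy()
    for _ in range(20): s=d/(1+p["k1"]*(s**2).sum(1,keepdims=True))
    R=np.array(p["R"]); C=-R.T@p["t"]; D=np.c_[s,np.ones(len(s))]@R
    l=(z-C[2])/D[:,2]; return C+D*l[:,None]
E
python3 - <<'E'
from h import *
p=robot.camera_params("top"); print("tool px",proj(p,[.231,-.554,.227]), proj(p,[.4,0,0]))
im=cv2.imread("pics/top0.png")
cv2.imwrite("pics/top_car.png",cv2.resize(im[195:280,150:300],None,fx=5,fy=5,interpolation=cv2.INTER_CUBIC))
cv2.imwrite("pics/top_rack.png",cv2.resize(im[195:285,320:465],None,fx=5,fy=5,interpolation=cv2.INTER_CUBIC))
E
```

```text
tool px [[721.58116711 423.24484092]] [[347.16136559 322.21952677]]
```

View pics/top_car.png

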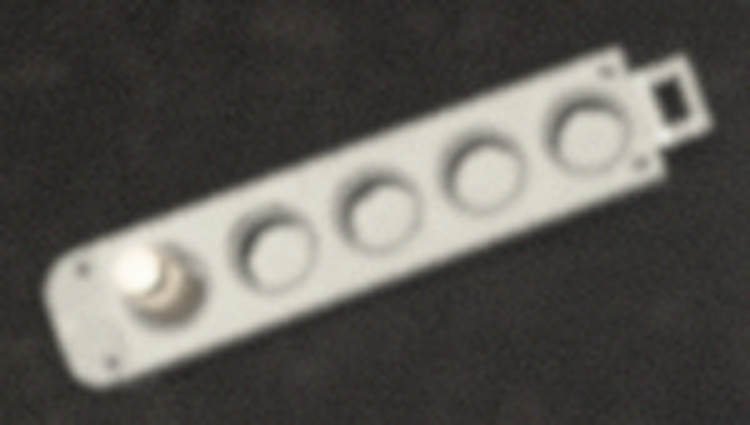

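View pics/top_rack.png

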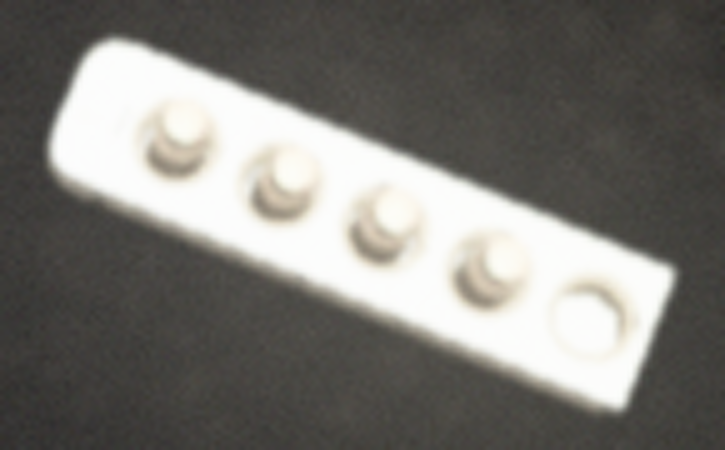

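View pics/wrist0.png

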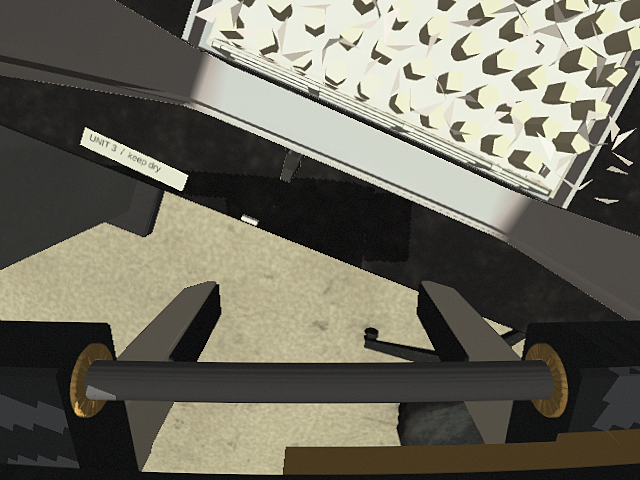

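```bash
cat >> h.py <<'E'
from scipy.optimize import least_squares
def fit(p,pts,uv,x0):
    pts=np.array(pts,float)
    def f(v):
        c,s=np.cos(v[2]),np.sin(v[2]); X=np.c_[v[0]+c*pts[:,0]-s*pts[:,1],v[1]+s*pts[:,0]+c*pts[:,1],pts[:,2]]
        return (proj(p,X)-uv).ravel()
    r=least_squares(f,x0,loss="soft_l1"); return r.x,r.fun.reshape(-1,2)
def wells(v):
    return np.array([[v[0]-np.sin(v[2])*(3-n)*.042, v[1]+np.cos(v[2])*(3-n)*.042] for n in range(1,6)])
E
python3 - <<'E'
from h import *
p=robot.camera_params("top")
def full(l,o): return (np.array(l)+.5)/5-.5+o
car=full([(138,268),(273,250),(378,210),(482,170),(588,132)],(150,195))
rk=full([(183,122),(292,170),(394,212),(500,257),(591,319)],(320,195))
y=(3-np.arange(1,6))*.042
pc=np.c_[0*y,y,[.059]+[.025]*4]; pr=np.c_[0*y,y,[.059]*4+[.025]]
for n,P,uv,x0 in(("car",pc,car,[.5,.2,1.9]),("rack",pr,rk,[.55,-.1,1.1])):
    v,r=fit(p,P,uv,x0); print(n,v.round(4),"\n",r.round(2)); print(wells(v).round(4))
    im=cv2.imread("pics/top0.png")
E
```

```text
car [0.558  0.2283 0.3544] 
 [[ 0.32  0.42]
 [-0.29 -0.54]
 [-0.18 -0.2 ]
 [ 0.13  0.15]
 [ 0.02  0.13]]
[[0.5289 0.3071]
 [0.5434 0.2677]
 [0.558  0.2283]
 [0.5726 0.1889]
 [0.5872 0.1495]]
rack [ 0.5494 -0.0913 -0.4101] 
 [[-0.43  0.  ]
 [-0.71 -0.54]
 [ 0.49  0.17]
 [ 0.94  0.33]
 [-0.15 -0.02]]
[[ 0.5829 -0.0143]
 [ 0.5662 -0.0528]
 [ 0.5494 -0.0913]
 [ 0.5327 -0.1298]
 [ 0.516  -0.1683]]
```

```bash
python3 - <<'E'
from h import *
from scipy.spatial.transform import Rotation as Ro
s=robot.read_state(); R=Ro.from_rotvec(s["orientation"]).as_matrix(); print(R.round(3))
p=robot.camera_params("top")
for n,uv in dict(instr_front=(552,375),instr_front2=(570,395),instr_back=(537,190),label=(540,425),frontedge=(440,440)).items():
    print(n,[back(p,uv,z)[0].round(3)[:2].tolist() for z in(0,.15,.3)])
for n,uv in dict(beaker=(320,155),amber1=(295,125),wash=(365,138),orange=(416,182)).items(): print(n,back(p,uv,0)[0].round(3))
print([proj(p,[.231,-.3,z]) for z in (0,.2)])
E
```

```text
[[-0.923 -0.     0.386]
 [-0.386  0.001 -0.923]
 [-0.    -1.    -0.001]]
instr_front [[0.297, -0.386], [0.311, -0.313], [0.326, -0.24]]
instr_front2 [[0.258, -0.42], [0.279, -0.342], [0.3, -0.263]]
instr_back [[0.657, -0.384], [0.612, -0.312], [0.566, -0.239]]
label [[0.206, -0.358], [0.235, -0.29], [0.265, -0.222]]
frontedge [[0.185, -0.168], [0.218, -0.131], [0.252, -0.095]]
beaker [0.728 0.05  0.   ]
amber1 [0.793 0.101 0.   ]
wash [ 0.764 -0.04   0.   ]
orange [ 0.672 -0.139  0.   ]
[array([[509.61336745, 412.32763564]]), array([[561.75572227, 433.92247234]])]
```

```bash
python3 - <<'E'
from h import *
im=cv2.imread("pics/top0.png")
cv2.imwrite("pics/top_r.png",cv2.resize(im[60:480,480:640],None,fx=1.43*1,fy=1.43,interpolation=cv2.INTER_CUBIC))
im=cv2.imread("pics/scene0.png")
cv2.imwrite("pics/sc_r.png",cv2.resize(im[150:480,440:640],None,fx=1.8,fy=1.8,interpolation=cv2.INTER_CUBIC))
E
```

```text
(no output)
```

View pics/top_r.png

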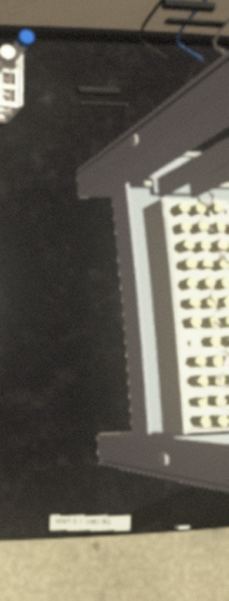

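View pics/sc_r.png

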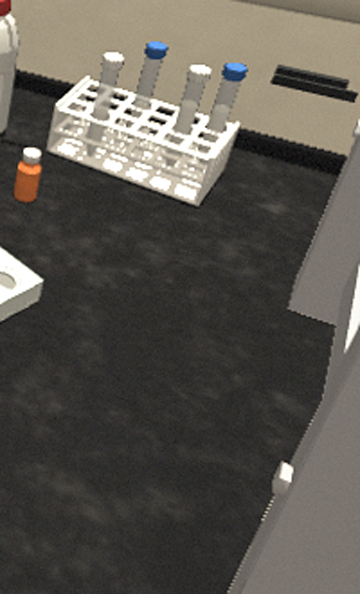

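>>> carry_out:
  increments:
    - {"linear":[-0.016,-0.016,-0.048]}
    - {"linear":[-0.033,-0.032,-0.095]}
    - {"linear":[-0.05,-0.048,-0.143]}
    - {"linear":[-0.066,-0.064,-0.19]}
    - {"linear":[-0.082,-0.08,-0.238]}
  gripper: 0.6
  newtons: 12

```text
$.increments[0]: bad value
```

```bash
cat >> h.py <<'E'
from scipy.spatial.transform import Rotation as Ro
def plan(tgt,ang):
    s=robot.read_state(); R=Ro.from_rotvec(s["orientation"]).as_matrix()
    d=R.T@(np.array(tgt)-s["tool_pos"]); a=np.arctan2(R[1,2],R[0,2]); y=-((ang-a+np.pi)%(2*np.pi)-np.pi)
    print("t",round(s["t"],2),"pos",s["tool_pos"].round(4),"jaw",round(a,4),"down",R[:,1].round(4),"open",round(s["opening"],4),"F",s["force"].round(1))
    print("-> lin",d.round(4),"yaw",round(y,4),"rows",round(max(np.linalg.norm(d)/.0625,abs(y)/.187),1))
RACK=[.5494,-.0913,-.4101]; CAR=[.558,.2283,.3544]
E
python3 - <<'E'
from h import *
p=robot.camera_params("wrist"); s=robot.read_state()
C=-p["R"].T@p["t"]; R=Ro.from_rotvec(s["orientation"]).as_matrix()
print("cam in tool",(R.T@(C-s["tool_pos"])).round(3),"axis in tool",(R.T@p["R"][2]).round(3))
w=wells(RACK); plan([*(w[2]+[-.03,0]),.25],RACK[2])
E
```

```text
cam in tool [-0.079 -0.157 -0.001] axis in tool [ 0.279  0.96  -0.001]
t 0.15 pos [ 0.2312 -0.5532  0.2259] jaw -1.175 down [-4.0e-04  1.3e-03 -1.0e+00] open 0.0926 F [ 0.6 -0.   0.6]
-> lin [-0.444  -0.0237 -0.3151] yaw -0.7649 rows 8.7
```

>>> carry_out:
  increments:
    - {"linear":[-0.016,-0.016,-0.048],"yaw":0}
    - {"linear":[-0.033,-0.032,-0.095],"yaw":0}
    - {"linear":[-0.05,-0.048,-0.143],"yaw":0}
    - {"linear":[-0.066,-0.064,-0.19],"yaw":0}
    - {"linear":[-0.082,-0.08,-0.238],"yaw":0}
  gripper: 0.6
  newtons: 12

```text
t: 0.78
tool_pos: [0.2148, -0.3004, 0.3064]
orientation: [-0.402, 2.006, -2.003]
force: [0.6, -0.7, 0.6]
opening: 0.0561
```

```bash

python3 - <<'E'
from h import *
w=wells(RACK); plan([*w[2],.25],RACK[2])
E
```

```text
t 0.78 pos [ 0.2148 -0.3004  0.3064] jaw -1.1753 down [-4.0e-04  1.5e-03 -1.0e+00] open 0.0561 F [ 0.6 -0.7  0.6]
-> lin [-0.3893  0.0566 -0.064 ] yaw -0.7652 rows 6.4
```

>>> carry_out:
  increments:
    - {"linear":[-0.055,0.008,-0.009],"yaw":-0.11}
    - {"linear":[-0.115,0.016,-0.018],"yaw":-0.22}
    - {"linear":[-0.175,0.025,-0.028],"yaw":-0.34}
    - {"linear":[-0.235,0.034,-0.038],"yaw":-0.46}
    - {"linear":[-0.295,0.043,-0.048],"yaw":-0.58}

```text
t: 1.4
tool_pos: [0.47, -0.1409, 0.2632]
orientation: [-0.869, 1.63, -1.629]
force: [1.0, -1.1, 1.5]
opening: 0.0557
```

```bash

python3 - <<'E'
from h import *
w=wells(RACK); plan([*w[2],.25],RACK[2])
E
```

```text
t 1.4 pos [ 0.47   -0.1409  0.2632] jaw -0.5909 down [-1.0e-04  1.1e-03 -1.0e+00] open 0.0557 F [ 1.  -1.1  1.5]
-> lin [-0.0854  0.0133  0.0383] yaw -0.1808 rows 1.5
```

>>> carry_out:
  increments:
    - {"linear":[-0.045,0.007,0.02],"yaw":-0.09}
    - {"linear":[-0.085,0.013,0.038],"yaw":-0.18}
    - {"linear":[-0.085,0.013,0.038],"yaw":-0.18}
    - {"linear":[-0.085,0.013,0.038],"yaw":-0.18}

```text
t: 1.9
tool_pos: [0.5485, -0.0915, 0.2498]
orientation: [-0.986, 1.507, -1.504]
force: [0.3, 0.3, -0.3]
opening: 0.0557
```

```bash

python3 - <<'E'
from h import *
w=wells(RACK); plan([*w[0],.15],RACK[2])
p=robot.camera_params("wrist"); im=robot.read_camera("wrist"); cv2.imwrite("pics/w1.png",im)
import pickle; pickle.dump(p,open("w1.pkl","wb"))
# reproject model
y=(3-np.arange(1,6))*.042
X=np.c_[w,[.059]*4+[.025]]; uv=proj(p,X); print(uv.round(1))
for q in uv: cv2.drawMarker(im,tuple(int(a) for a in q.round()),(0,0,255),0,14,1)
cv2.imwrite("pics/w1m.png",im)
E
```

```text
t 1.9 pos [ 0.5485 -0.0915  0.2498] jaw -0.4112 down [-0.0013  0.0011 -1.    ] open 0.0557 F [ 0.3  0.3 -0.3]
-> lin [-0.0845  0.0999  0.0008] yaw -0.0011 rows 2.1
[[319.5 121.7]
 [319.5 170.4]
 [319.5 216.2]
 [319.5 259.2]
 [319.5 285.9]]
```

View pics/w1m.png

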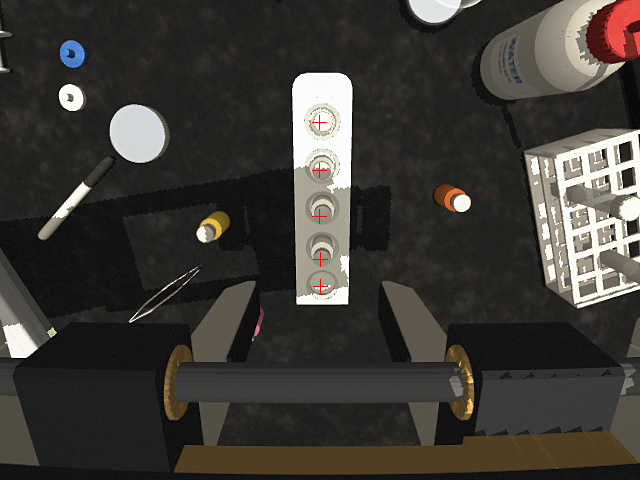

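```bash

python3 - <<'E'
from h import *
im=cv2.imread("pics/w1.png")
cv2.imwrite("pics/w1c.png",cv2.resize(im[65:310,250:390],None,fx=2.4,fy=2.4,interpolation=cv2.INTER_CUBIC))
E
```

```text
(no output)
```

View pics/w1c.png

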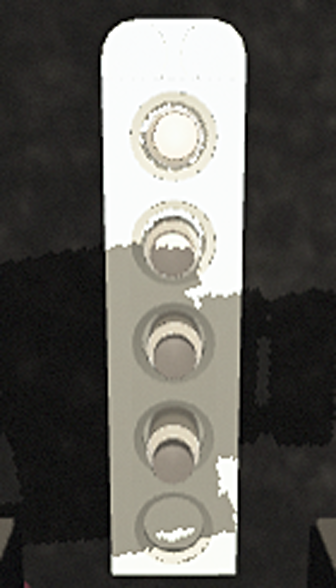

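```bash

python3 - <<'E'
from h import *
import pickle
p=pickle.load(open("w1.pkl","rb"))
def full(l): return (np.array(l)+.5)/2.4-.5+[250,65]
y=(3-np.arange(1,6))*.042
caps=full([(174,134),(175,250),(175,357),(175,463)]); m=full([(174,137),(174,242),(174,343),(174,438),(174,529)])
print(wells(RACK).round(4))
v,r=fit(p,np.c_[0*y,y,0*y+.025],m,RACK); print("mouths",v.round(4),r.round(2).tolist()); print(wells(v).round(4))
print("caps",back(p,caps,.059).round(4)[:,:2].tolist())
E
```

```text
[[ 0.5829 -0.0143]
 [ 0.5661 -0.0528]
 [ 0.5494 -0.0913]
 [ 0.5327 -0.1298]
 [ 0.5159 -0.1683]]
mouths [ 0.5523 -0.0915 -0.4085] [[-0.01, -0.58], [0.0, 0.13], [0.01, 0.16], [0.0, 0.36], [-0.0, -0.06]]
[[ 0.5857 -0.0144]
 [ 0.569  -0.053 ]
 [ 0.5523 -0.0915]
 [ 0.5356 -0.1301]
 [ 0.5189 -0.1686]]
caps [[0.5855, -0.0143], [0.5693, -0.0527], [0.5531, -0.0901], [0.536, -0.1295]]
```

```bash
sed -i 's/^RACK=.*/RACK=[.5523,-.0915,-.4085]; CAR=[.558,.2283,.3544]/' h.py
python3 - <<'E'
from h import *
w=wells(RACK); plan([*w[0],.11],RACK[2])
E
```

```text
t 1.95 pos [ 0.5484 -0.0919  0.2503] jaw -0.4119 down [-4.e-04  9.e-04 -1.e+00] open 0.0557 F [-0.2  0.1  0.1]
-> lin [-0.0858  0.1403  0.0032] yaw -0.0034 rows 2.6
```

>>> carry_out:
  increments:
    - {"linear":[-0.032,0.045,0.001],"yaw":0}
    - {"linear":[-0.064,0.095,0.002],"yaw":0}
    - {"linear":[-0.0858,0.14,0.003],"yaw":-0.003}
    - {"linear":[-0.0858,0.14,0.003],"yaw":-0.003}
    - {"linear":[-0.0858,0.14,0.003],"yaw":-0.003}

```text
t: 2.58
tool_pos: [0.586, -0.0156, 0.1124]
orientation: [-0.985, 1.503, -1.505]
force: [0.3, 0.5, 1.3]
opening: 0.056
```

```bash

python3 - <<'E'
from h import *
w=wells(RACK); plan([*w[0],.036],RACK[2])
p=robot.camera_params("wrist"); im=robot.read_camera("wrist"); 
X=np.c_[w,[.059]*4+[.025]]; uv=proj(p,X); print(uv.round(1))
for q in uv: cv2.drawMarker(im,tuple(int(a) for a in q.round()),(0,0,255),0,14,1)
cv2.imwrite("pics/w2m.png",im)
E
```

```text
t 2.58 pos [ 0.586  -0.0156  0.1124] jaw -0.4101 down [ 1.7e-03  3.0e-04 -1.0e+00] open 0.056 F [0.3 0.5 1.3]
-> lin [-0.0009  0.0764 -0.0009] yaw -0.0016 rows 1.2
[[316.7 268. ]
 [316.9 332.2]
 [317.1 389.6]
 [317.2 440.7]
 [317.4 449.6]]
```

View pics/w2m.png

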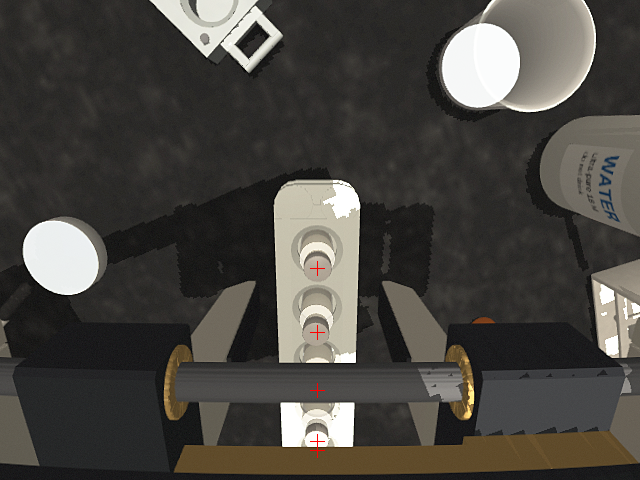

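>>> carry_out:
  increments:
    - {"linear":[-0.002,0.04,-0.001],"yaw":-0.002}
    - {"linear":[-0.0025,0.068,-0.001],"yaw":-0.002}
    - {"linear":[-0.0025,0.0764,-0.001],"yaw":-0.002}
    - {"linear":[-0.0025,0.0764,-0.001],"yaw":-0.002}
    - {"linear":[-0.0025,0.0764,-0.001],"yaw":-0.002}

```text
t: 3.25
tool_pos: [0.5886, -0.0135, 0.0391]
orientation: [-0.981, 1.499, -1.506]
force: [0.5, -0.2, -0.5]
opening: 0.0557
```

```bash

python3 - <<'E'
from h import *
w=wells(RACK); plan([*w[0],.036],RACK[2])
im=robot.read_camera("wrist"); cv2.imwrite("pics/w3.png",im)
E
```

```text
t 3.25 pos [ 0.5886 -0.0135  0.0391] jaw -0.4087 down [ 6.7e-03 -3.0e-04 -1.0e+00] open 0.0557 F [ 0.5 -0.2 -0.5]
-> lin [ 0.002   0.0031 -0.0024] yaw -0.0002 rows 0.1
```

View pics/w3.png

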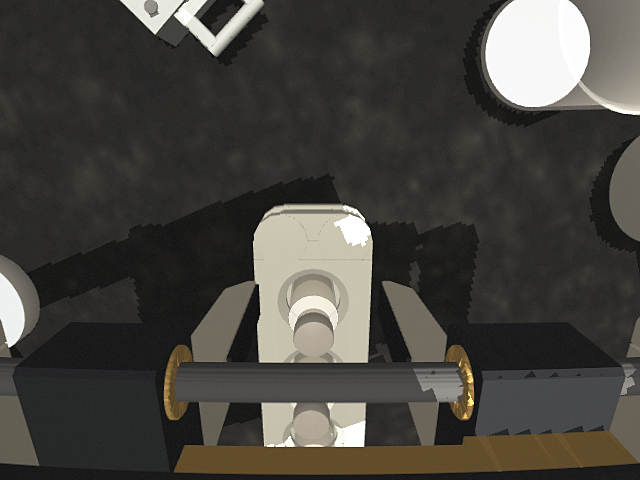

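>>> carry_out:
  increments:
    - {"linear":[0,0.003,-0.0015],"yaw":0}
    - {"linear":[0,0.003,-0.0015],"yaw":0}
    - {"linear":[0,0.003,-0.0015],"yaw":0}

```text
t: 3.68
tool_pos: [0.5872, -0.0128, 0.036]
orientation: [-0.982, 1.499, -1.506]
force: [0.1, -0.8, -0.4]
opening: 0.0561
```

>>> carry_out:
  increments:
    - {"linear":[0,0,0],"yaw":0}
    - {"linear":[0,0,0],"yaw":0}
    - {"linear":[0,0,0],"yaw":0}
    - {"linear":[0,0,0],"yaw":0}
  gripper: 0.1
  newtons: 12

```text
t: 4.18
tool_pos: [0.5871, -0.0128, 0.036]
orientation: [-0.982, 1.499, -1.505]
force: [0.6, 0.1, 0.1]
opening: 0.022
```

```bash

python3 - <<'E'
from h import *
w=wells(RACK); plan([*w[0],.115],RACK[2])
im=robot.read_camera("wrist"); cv2.imwrite("pics/w4.png",im[150:])
E
```

```text
t 4.17 pos [ 0.5871 -0.0128  0.036 ] jaw -0.4085 down [ 6.5e-03 -3.0e-04 -1.0e+00] open 0.022 F [0.6 0.1 0.1]
-> lin [ 0.0019 -0.0791 -0.0002] yaw 0.0 rows 1.3
```

View pics/w4.png

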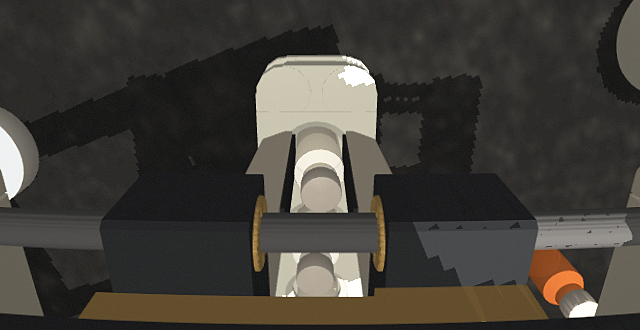

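>>> carry_out:
  increments:
    - {"linear":[0,-0.02,0],"yaw":0}
    - {"linear":[0,-0.05,0],"yaw":0}
    - {"linear":[0,-0.09,0],"yaw":0}
    - {"linear":[0,-0.11,0],"yaw":0}

```text
t: 4.72
tool_pos: [0.5881, -0.0129, 0.1502]
orientation: [-0.978, 1.495, -1.507]
force: [-0.2, -0.1, -1.0]
opening: 0.0219
```

```bash

python3 - <<'E'
from h import *
w=wells(CAR); plan([*w[2],.24],CAR[2])
E
```

```text
t 4.72 pos [ 0.5881 -0.0129  0.1502] jaw -0.4084 down [ 1.160e-02 -8.000e-04 -9.999e-01] open 0.0219 F [-0.2 -0.1 -1. ]
-> lin [-0.2097 -0.0904 -0.1224] yaw -0.7628 rows 4.1
```

>>> carry_out:
  increments:
    - {"linear":[-0.04,-0.018,-0.023],"yaw":-0.15}
    - {"linear":[-0.083,-0.036,-0.048],"yaw":-0.3}
    - {"linear":[-0.125,-0.054,-0.073],"yaw":-0.46}
    - {"linear":[-0.168,-0.072,-0.098],"yaw":-0.61}
    - {"linear":[-0.21,-0.09,-0.122],"yaw":-0.763}

```text
t: 5.35
tool_pos: [0.5579, 0.2299, 0.2405]
orientation: [-1.352, 0.931, -0.948]
force: [0.4, 0.3, -0.2]
opening: 0.0218
```

>>> carry_out:
  increments:
    - {"linear":[0,0,0],"yaw":0}
    - {"linear":[0,0,0],"yaw":0}
    - {"linear":[0,0,0],"yaw":0}

```text
t: 5.72
tool_pos: [0.5578, 0.2285, 0.2396]
orientation: [-1.353, 0.934, -0.949]
force: [-0.6, -0.5, -1.2]
opening: 0.022
```

```bash

python3 - <<'E'
from h import *
import pickle
w=wells(CAR); plan([*w[2],.24],CAR[2])
p=robot.camera_params("wrist"); im=robot.read_camera("wrist"); pickle.dump(p,open("w5.pkl","wb"))
cv2.imwrite("pics/w5.png",im)
E
```

```text
t 5.72 pos [0.5578 0.2285 0.2396] jaw 0.3571 down [ 0.0103 -0.0016 -0.9999] open 0.022 F [-0.6 -0.5 -1.2]
-> lin [ 0.0002 -0.0004  0.0001] yaw 0.0027 rows 0.0
```

View pics/w5.png

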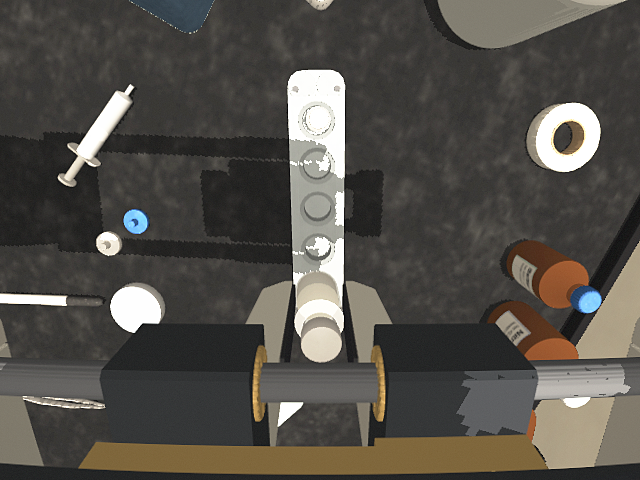

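```bash

python3 - <<'E'
from h import *
im=cv2.imread("pics/w5.png")
cv2.imwrite("pics/w5c.png",cv2.resize(im[60:380,250:390],None,fx=1.8*1,fy=1.8,interpolation=cv2.INTER_CUBIC))
cv2.imwrite("pics/w5d.png",cv2.resize(im[60:270,270:370],None,fx=2.8,fy=2.8,interpolation=cv2.INTER_CUBIC))
E
```

```text
(no output)
```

View pics/w5d.png

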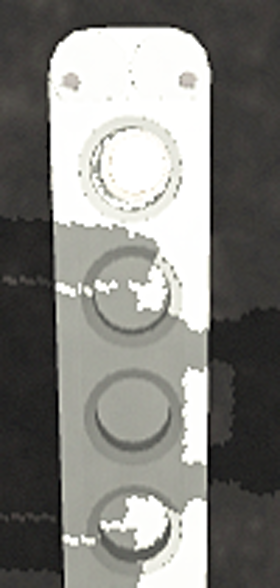

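```bash

python3 - <<'E'
from h import *
import pickle
p=pickle.load(open("w5.pkl","rb"))
m=(np.array([(131,168),(132.5,294),(133,414),(134.5,530)])+.5)/2.8-.5+[270,60]
y=(3-np.arange(1,5))*.042
print(wells(CAR).round(4))
v,r=fit(p,np.c_[0*y,y,0*y+.025],m,CAR); print("mouths",v.round(4),r.round(2).tolist()); print(wells(v).round(4))
# held vial cap top: TCP z +.023
s=robot.read_state(); z=s["tool_pos"][2]+.023
print("held cap",back(p,[(321,341)],z).round(4), "tcp",s["tool_pos"].round(4))
plan([*wells(v)[1],.12],v[2])
E
```

```text
[[0.5288 0.3071]
 [0.5434 0.2677]
 [0.558  0.2283]
 [0.5726 0.1889]
 [0.5872 0.1495]]
mouths [0.5596 0.2306 0.3654] [[0.02, -0.63], [-0.1, 0.17], [0.12, 0.58], [-0.04, -0.09]]
[[0.5295 0.309 ]
 [0.5446 0.2698]
 [0.5596 0.2306]
 [0.5746 0.1914]
 [0.5896 0.1521]]
held cap [[0.5607 0.2276 0.2627]] tcp [0.5579 0.2284 0.2397]
t 5.78 pos [0.5579 0.2284 0.2397] jaw 0.357 down [ 0.0104 -0.0014 -0.9999] open 0.0217 F [-0.3 -0.2 -0.4]
-> lin [-0.044   0.1195  0.0008] yaw -0.0084 rows 2.0
```

```bash
sed -i 's/^RACK=.*/RACK=[.5500,-.0905,-.4085]; CAR=[.5573,.2296,.362]/' h.py
python3 - <<'E'
from h import *
w=wells(CAR);print(w.round(4)); plan([*(w[1]+np.array([-.36,.93])*.0019),.105],CAR[2])
E
```

```text
[[0.5276 0.3082]
 [0.5424 0.2689]
 [0.5573 0.2296]
 [0.5722 0.1903]
 [0.587  0.151 ]]
t 5.78 pos [0.5579 0.2284 0.2397] jaw 0.357 down [ 0.0104 -0.0014 -0.9999] open 0.0217 F [-0.3 -0.2 -0.4]
-> lin [-0.0459  0.1344 -0.0016] yaw -0.005 rows 2.3
```

>>> carry_out:
  increments:
    - {"linear":[-0.018,0.05,-0.001],"yaw":-0.002}
    - {"linear":[-0.036,0.1,-0.001],"yaw":-0.004}
    - {"linear":[-0.046,0.134,-0.0016],"yaw":-0.005}
    - {"linear":[-0.046,0.134,-0.0016],"yaw":-0.005}
    - {"linear":[-0.046,0.134,-0.0016],"yaw":-0.005}

```text
t: 6.4
tool_pos: [0.5429, 0.2702, 0.107]
orientation: [-1.353, 0.93, -0.947]
force: [-0.9, 0.5, -0.5]
opening: 0.0221
```

```bash

python3 - <<'E'
from h import *
w=wells(CAR); plan([*(w[1]+np.array([-.36,.93])*.0019),.06],CAR[2])
im=robot.read_camera("wrist")
cv2.imwrite("pics/w6.png",im[150:,100:540])
im=robot.read_camera("top"); cv2.imwrite("pics/t6.png",cv2.resize(im[160:300,130:330],None,fx=3,fy=3))
E
```

```text
t 6.4 pos [0.5429 0.2702 0.107 ] jaw 0.3609 down [ 0.012  -0.0011 -0.9999] open 0.0221 F [-0.9  0.5 -0.5]
-> lin [-0.0011  0.047  -0.0014] yaw -0.0011 rows 0.8
```

View pics/w6.png

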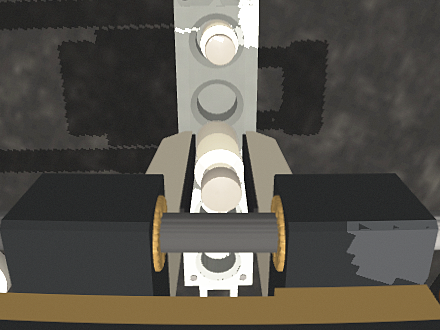

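View pics/t6.png

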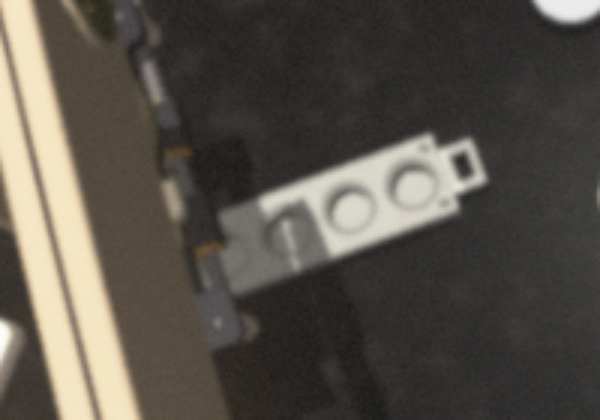

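>>> carry_out:
  increments:
    - {"linear":[-0.001,0.02,-0.0014],"yaw":-0.001}
    - {"linear":[-0.001,0.035,-0.0014],"yaw":-0.001}
    - {"linear":[-0.001,0.045,-0.0014],"yaw":-0.001}
    - {"linear":[-0.001,0.045,-0.0014],"yaw":-0.001}
    - {"linear":[-0.001,0.045,-0.0014],"yaw":-0.001}

```text
t: 7.12
tool_pos: [0.5427, 0.2712, 0.0632]
orientation: [-1.351, 0.928, -0.947]
force: [-0.3, 0.5, -0.2]
opening: 0.0217
```

```bash

python3 - <<'E'
from h import *
w=wells(CAR); plan([*(w[1]+np.array([-.36,.93])*.0019),.037],CAR[2])
im=robot.read_camera("wrist")
cv2.imwrite("pics/w7.png",cv2.resize(im[180:380,230:420],None,fx=3,fy=3,interpolation=cv2.INTER_CUBIC))
E
```

```text
t 7.12 pos [0.5427 0.2712 0.0632] jaw 0.362 down [ 1.420e-02 -1.000e-04 -9.999e-01] open 0.0217 F [-0.3  0.5 -0.2]
-> lin [-0.      0.0262 -0.0015] yaw 0.0 rows 0.4
```

View pics/w7.png

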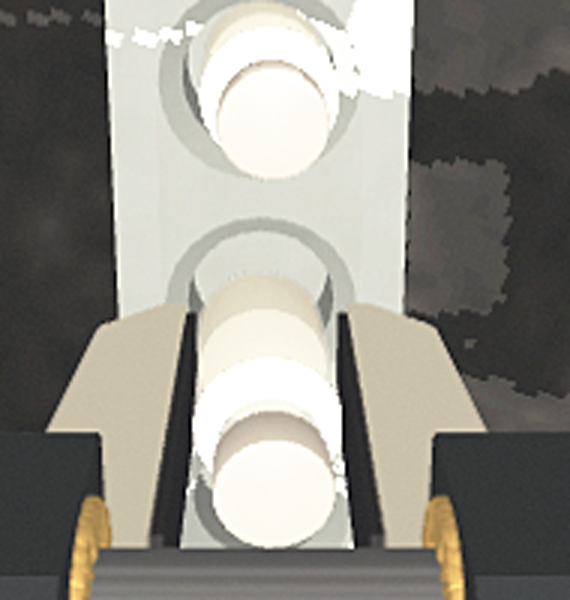

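>>> carry_out:
  increments:
    - {"linear":[0,0.008,-0.001],"yaw":0}
    - {"linear":[0,0.015,-0.001],"yaw":0}
    - {"linear":[0,0.02,-0.001],"yaw":0}
    - {"linear":[0,0.023,-0.001],"yaw":0}
    - {"linear":[0,0.023,-0.001],"yaw":0}

```text
t: 7.8
tool_pos: [0.5421, 0.2708, 0.0401]
orientation: [-1.351, 0.928, -0.947]
force: [0.1, 0.4, 0.5]
opening: 0.0217
```

```bash

python3 - <<'E'
from h import *
w=wells(CAR); plan([*(w[1]+np.array([-.36,.93])*.0019),.0365],CAR[2])
E
```

```text
t 7.8 pos [0.5421 0.2708 0.0401] jaw 0.362 down [ 1.420e-02 -1.000e-04 -9.999e-01] open 0.0217 F [0.1 0.4 0.5]
-> lin [-0.      0.0036 -0.0005] yaw 0.0 rows 0.1
```

>>> carry_out:
  increments:
    - {"linear":[0,0.0037,0],"yaw":0}
    - {"linear":[0,0.0037,0],"yaw":0}
    - {"linear":[0,0.0037,0],"yaw":0}

```text
t: 8.18
tool_pos: [0.5422, 0.2708, 0.0365]
orientation: [-1.351, 0.928, -0.947]
force: [-0.3, -0.1, -0.3]
opening: 0.0221
```

>>> carry_out:
  increments:
    - {"linear":[0,0,0],"yaw":0}
    - {"linear":[0,0,0],"yaw":0}
    - {"linear":[0,0,0],"yaw":0}
    - {"linear":[0,0,0],"yaw":0}
  gripper: 0.55

```text
t: 8.68
tool_pos: [0.5422, 0.2708, 0.0365]
orientation: [-1.351, 0.928, -0.947]
force: [0.2, -0.5, -0.3]
opening: 0.0509
```

```bash

python3 - <<'E'
from h import *
w=wells(CAR); plan([*(w[1]+np.array([-.36,.93])*.0019),.0365],CAR[2])
im=robot.read_camera("wrist")
cv2.imwrite("pics/w8.png",cv2.resize(im[180:380,190:450],None,fx=3,fy=3,interpolation=cv2.INTER_CUBIC))
E
```

```text
t 8.68 pos [0.5422 0.2708 0.0365] jaw 0.362 down [ 1.430e-02 -1.000e-04 -9.999e-01] open 0.0509 F [ 0.2 -0.5 -0.3]
-> lin [-0.      0.     -0.0005] yaw -0.0 rows 0.0
```

View pics/w8.png

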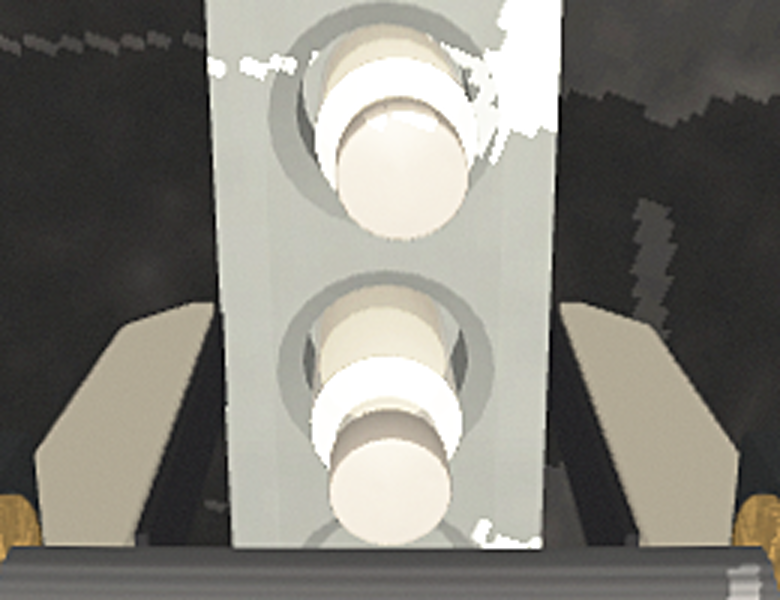

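>>> carry_out:
  increments:
    - {"linear":[0,-0.04,0],"yaw":0}
    - {"linear":[0,-0.09,0],"yaw":0}
    - {"linear":[0,-0.1,0],"yaw":0}
    - {"linear":[0,-0.1,0],"yaw":0}

```text
t: 9.22
tool_pos: [0.5413, 0.271, 0.1373]
orientation: [-1.349, 0.927, -0.948]
force: [0.2, 0.5, 0.2]
opening: 0.0508
```

```bash

python3 - <<'E'
from h import *
w=wells(RACK); print(w.round(4)); plan([*w[1],.115],RACK[2])
E
```

```text
[[ 0.5834 -0.0134]
 [ 0.5667 -0.052 ]
 [ 0.55   -0.0905]
 [ 0.5333 -0.129 ]
 [ 0.5166 -0.1676]]
t 9.22 pos [0.5413 0.271  0.1373] jaw 0.3621 down [ 1.600e-02  6.000e-04 -9.999e-01] open 0.0508 F [0.2 0.5 0.2]
-> lin [ 0.3109  0.0225 -0.091 ] yaw 0.7706 rows 5.2
```

>>> carry_out:
  increments:
    - {"linear":[0.055,0.004,-0.016],"yaw":0.14}
    - {"linear":[0.112,0.008,-0.033],"yaw":0.28}
    - {"linear":[0.168,0.012,-0.05],"yaw":0.42}
    - {"linear":[0.225,0.015,-0.066],"yaw":0.56}
    - {"linear":[0.28,0.018,-0.082],"yaw":0.7}

```text
t: 9.85
tool_pos: [0.5625, -0.0216, 0.1169]
orientation: [-1.016, 1.449, -1.46]
force: [1.4, 0.5, -0.6]
opening: 0.0512
```

```bash

python3 - <<'E'
from h import *
w=wells(RACK); plan([*w[1],.1],RACK[2])
E
```

```text
t 9.85 pos [ 0.5625 -0.0216  0.1169] jaw -0.3426 down [ 0.0125  0.001  -0.9999] open 0.0512 F [ 1.4  0.5 -0.6]
-> lin [0.0273 0.0169 0.0139] yaw 0.0659 rows 0.6
```

>>> carry_out:
  increments:
    - {"linear":[0.0273,0.008,0.0139],"yaw":0.066}
    - {"linear":[0.0273,0.016,0.0139],"yaw":0.066}
    - {"linear":[0.0273,0.017,0.0139],"yaw":0.066}
    - {"linear":[0.0273,0.017,0.0139],"yaw":0.066}

```text
t: 10.35
tool_pos: [0.5662, -0.0506, 0.0993]
orientation: [-0.978, 1.495, -1.504]
force: [0.5, -0.1, 0.2]
opening: 0.0509
```

```bash

python3 - <<'E'
from h import *
w=wells(RACK); plan([*w[1],.036],RACK[2])
im=robot.read_camera("wrist")
cv2.imwrite("pics/w9.png",im[120:,100:540])
E
```

```text
t 10.35 pos [ 0.5662 -0.0506  0.0993] jaw -0.4066 down [ 0.0114  0.0016 -0.9999] open 0.0509 F [ 0.5 -0.1  0.2]
-> lin [0.0015 0.0633 0.0003] yaw 0.0019 rows 1.0
```

View pics/w9.png

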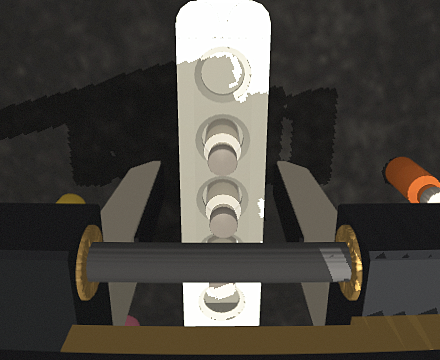

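>>> carry_out:
  increments:
    - {"linear":[0.001,0.03,0],"yaw":0.002}
    - {"linear":[0.0015,0.055,0],"yaw":0.002}
    - {"linear":[0.0015,0.063,0],"yaw":0.002}
    - {"linear":[0.0015,0.063,0],"yaw":0.002}
    - {"linear":[0.0015,0.063,0],"yaw":0.002}

```text
t: 11.02
tool_pos: [0.5678, -0.0519, 0.0382]
orientation: [-0.974, 1.494, -1.506]
force: [0.3, -0.2, 0.5]
opening: 0.0508
```

```bash

python3 - <<'E'
from h import *
w=wells(RACK); plan([*w[1],.036],RACK[2])
im=robot.read_camera("wrist")
cv2.imwrite("pics/w10.png",cv2.resize(im[180:380,190:450],None,fx=3,fy=3,interpolation=cv2.INTER_CUBIC))
E
```

```text
t 11.03 pos [ 0.5678 -0.0519  0.0382] jaw -0.4082 down [ 0.0143  0.001  -0.9999] open 0.0508 F [ 0.3 -0.2  0.5]
-> lin [ 0.0005  0.0022 -0.001 ] yaw 0.0003 rows 0.0
```

View pics/w10.png

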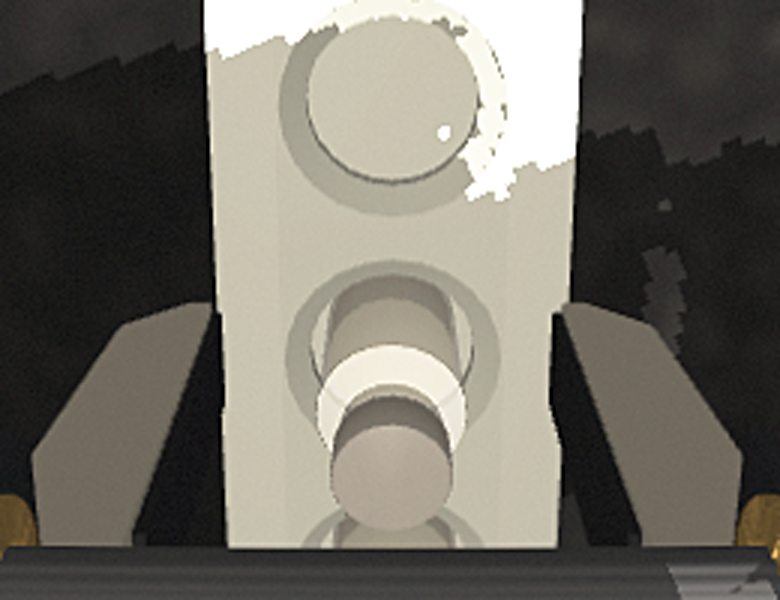

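>>> carry_out:
  increments:
    - {"linear":[0,0.0022,0],"yaw":0}
    - {"linear":[0,0.0022,0],"yaw":0}
    - {"linear":[0,0.0022,0],"yaw":0}

```text
t: 11.45
tool_pos: [0.5679, -0.052, 0.0362]
orientation: [-0.974, 1.493, -1.507]
force: [1.0, 0.0, 0.7]
opening: 0.0514
```

>>> carry_out:
  increments:
    - {"linear":[0,0,0],"yaw":0}
    - {"linear":[0,0,0],"yaw":0}
    - {"linear":[0,0,0],"yaw":0}
    - {"linear":[0,0,0],"yaw":0}
  gripper: 0.1
  newtons: 12

```text
t: 11.95
tool_pos: [0.5679, -0.052, 0.0361]
orientation: [-0.974, 1.494, -1.507]
force: [0.6, -1.0, 0.4]
opening: 0.0214
```

>>> carry_out:
  increments:
    - {"linear":[0,-0.02,0],"yaw":0}
    - {"linear":[0,-0.05,0],"yaw":0}
    - {"linear":[0,-0.08,0],"yaw":0}
    - {"linear":[0,-0.085,0],"yaw":0}

```text
t: 12.45
tool_pos: [0.5689, -0.0525, 0.1252]
orientation: [-0.969, 1.489, -1.509]
force: [0.4, 0.4, -0.7]
opening: 0.0217
```

```bash

python3 - <<'E'
from h import *
w=wells(CAR); plan([*w[2],.11],CAR[2])
E
```

```text
t 12.45 pos [ 0.5689 -0.0525  0.1252] jaw -0.4083 down [ 2.060e-02 -2.000e-04 -9.998e-01] open 0.0217 F [ 0.4  0.4 -0.7]
-> lin [-0.2542  0.0149 -0.1229] yaw -0.7703 rows 4.5
```

>>> carry_out:
  increments:
    - {"linear":[-0.05,0.003,-0.024],"yaw":-0.15}
    - {"linear":[-0.1,0.006,-0.048],"yaw":-0.3}
    - {"linear":[-0.15,0.009,-0.073],"yaw":-0.46}
    - {"linear":[-0.205,0.012,-0.098],"yaw":-0.61}
    - {"linear":[-0.254,0.015,-0.123],"yaw":-0.77}

```text
t: 13.08
tool_pos: [0.5564, 0.2313, 0.1092]
orientation: [-1.35, 0.919, -0.947]
force: [0.5, 0.9, -0.8]
opening: 0.0215
```

>>> carry_out:
  increments:
    - {"linear":[0,0,0],"yaw":0}
    - {"linear":[0,0,0],"yaw":0}

```text
t: 13.32
tool_pos: [0.5558, 0.2311, 0.1084]
orientation: [-1.351, 0.92, -0.947]
force: [-0.3, -0.6, -0.2]
opening: 0.0215
```

```bash

python3 - <<'E'
from h import *
w=wells(CAR); plan([*w[2],.06],CAR[2])
im=robot.read_camera("wrist")
cv2.imwrite("pics/w11.png",im[120:,100:540])
E
```

```text
t 13.32 pos [0.5558 0.2311 0.1084] jaw 0.3668 down [ 0.0187 -0.0013 -0.9998] open 0.0215 F [-0.3 -0.6 -0.2]
-> lin [0.0015 0.0485 0.    ] yaw 0.0048 rows 0.8
```

View pics/w11.png

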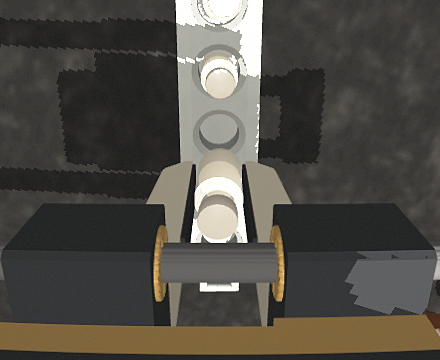

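>>> carry_out:
  increments:
    - {"linear":[0.001,0.02,0],"yaw":0.005}
    - {"linear":[0.0015,0.035,0],"yaw":0.005}
    - {"linear":[0.0015,0.045,0],"yaw":0.005}
    - {"linear":[0.0015,0.0475,0],"yaw":0.005}
    - {"linear":[0.0015,0.0475,0],"yaw":0.005}

```text
t: 14.0
tool_pos: [0.5577, 0.2288, 0.0611]
orientation: [-1.348, 0.925, -0.952]
force: [-0.8, 0.1, -0.3]
opening: 0.0216
```

```bash

python3 - <<'E'
from h import *
w=wells(CAR); plan([*w[2],.04],CAR[2])
im=robot.read_camera("wrist")
cv2.imwrite("pics/w12.png",cv2.resize(im[180:380,190:450],None,fx=3,fy=3,interpolation=cv2.INTER_CUBIC))
E
```

```text
t 14.0 pos [0.5577 0.2288 0.0611] jaw 0.3604 down [ 0.019  -0.0012 -0.9998] open 0.0216 F [-0.8  0.1 -0.3]
-> lin [-0.001   0.0211 -0.0004] yaw -0.0016 rows 0.3
```

View pics/w12.png

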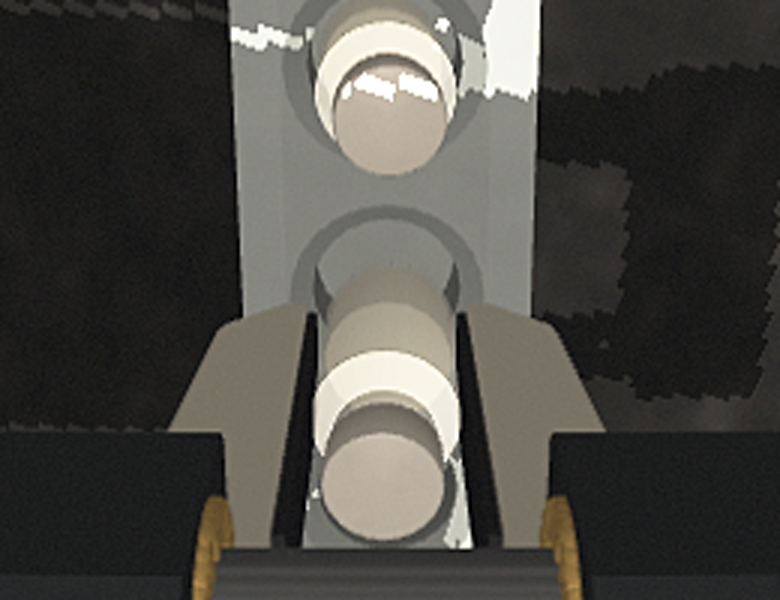

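>>> carry_out:
  increments:
    - {"linear":[-0.001,0.008,0],"yaw":0}
    - {"linear":[-0.001,0.015,0],"yaw":0}
    - {"linear":[-0.001,0.02,0],"yaw":0}
    - {"linear":[-0.001,0.022,0],"yaw":0}
    - {"linear":[-0.001,0.022,0],"yaw":0}

```text
t: 14.68
tool_pos: [0.5579, 0.2299, 0.0394]
orientation: [-1.348, 0.925, -0.952]
force: [0.2, 0.5, -0.2]
opening: 0.0214
```

```bash

python3 - <<'E'
from h import *
w=wells(CAR); plan([*w[2],.0367],CAR[2])
E
```

```text
t 14.68 pos [0.5579 0.2299 0.0394] jaw 0.3605 down [ 0.0194 -0.0011 -0.9998] open 0.0214 F [ 0.2  0.5 -0.2]
-> lin [ 0.      0.0027 -0.0007] yaw -0.0015 rows 0.0
```

>>> carry_out:
  increments:
    - {"linear":[0,0.0028,0],"yaw":0}
    - {"linear":[0,0.0028,0],"yaw":0}
    - {"linear":[0,0.0028,0],"yaw":0}

```text
t: 15.05
tool_pos: [0.558, 0.2299, 0.0367]
orientation: [-1.348, 0.925, -0.952]
force: [-1.6, 0.6, 0.0]
opening: 0.0214
```

>>> carry_out:
  increments:
    - {"linear":[0,0,0],"yaw":0}
    - {"linear":[0,0,0],"yaw":0}
    - {"linear":[0,0,0],"yaw":0}
    - {"linear":[0,0,0],"yaw":0}
  gripper: 0.55

```text
t: 15.55
tool_pos: [0.558, 0.2299, 0.0367]
orientation: [-1.348, 0.925, -0.952]
force: [-0.2, -0.2, 0.1]
opening: 0.0504
```

```bash

python3 - <<'E'
from h import *
w=wells(CAR); plan([*w[2],.0365],CAR[2])
im=robot.read_camera("wrist")
cv2.imwrite("pics/w13.png",cv2.resize(im[180:380,190:450],None,fx=2,fy=2,interpolation=cv2.INTER_CUBIC))
E
```

```text
t 15.55 pos [0.558  0.2299 0.0367] jaw 0.3605 down [ 0.0195 -0.0011 -0.9998] open 0.0504 F [-0.2 -0.2  0.1]
-> lin [ 0.      0.0002 -0.0008] yaw -0.0015 rows 0.0
```

View pics/w13.png

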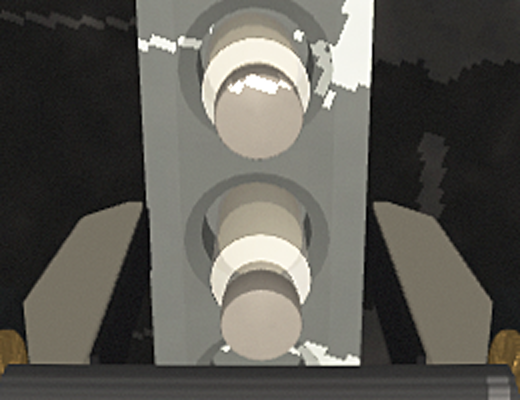

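Sample 2 stands in well 3. Next, sample 3.

>>> carry_out:
  increments:
    - {"linear":[0,-0.025,0],"yaw":0}
    - {"linear":[0,-0.06,0],"yaw":0}
    - {"linear":[0,-0.085,0],"yaw":0}
    - {"linear":[0,-0.085,0],"yaw":0}

```text
t: 16.1
tool_pos: [0.5582, 0.2306, 0.1244]
orientation: [-1.344, 0.921, -0.954]
force: [-0.1, -0.3, -0.2]
opening: 0.0509
```

```bash

python3 - <<'E'
from h import *
w=wells(RACK); plan([*w[2],.115],RACK[2])
E
```

```text
t 16.1 pos [0.5582 0.2306 0.1244] jaw 0.3606 down [ 2.430e-02  5.000e-04 -9.997e-01] open 0.0509 F [-0.1 -0.3 -0.2]
-> lin [ 0.2975  0.009  -0.1211] yaw 0.7691 rows 5.1
```

>>> carry_out:
  increments:
    - {"linear":[0.054,0.002,-0.022],"yaw":0.14}
    - {"linear":[0.108,0.003,-0.044],"yaw":0.28}
    - {"linear":[0.163,0.005,-0.066],"yaw":0.42}
    - {"linear":[0.217,0.006,-0.088],"yaw":0.56}
    - {"linear":[0.271,0.008,-0.11],"yaw":0.7}

```text
t: 16.73
tool_pos: [0.5499, -0.0634, 0.1143]
orientation: [-1.006, 1.442, -1.464]
force: [-0.1, -0.5, -0.3]
opening: 0.0512
```

```bash

python3 - <<'E'
from h import *
w=wells(RACK); plan([*w[2],.1],RACK[2])
E
```

```text
t 16.73 pos [ 0.5499 -0.0634  0.1143] jaw -0.3442 down [ 2.260e-02  9.000e-04 -9.997e-01] open 0.0512 F [-0.1 -0.5 -0.3]
-> lin [0.0256 0.0142 0.0089] yaw 0.0643 rows 0.5
```

>>> carry_out:
  increments:
    - {"linear":[0.0256,0.007,0.0089],"yaw":0.064}
    - {"linear":[0.0256,0.014,0.0089],"yaw":0.064}
    - {"linear":[0.0256,0.014,0.0089],"yaw":0.064}
    - {"linear":[0.0256,0.014,0.0089],"yaw":0.064}

```text
t: 17.23
tool_pos: [0.5498, -0.0892, 0.0998]
orientation: [-0.969, 1.487, -1.507]
force: [0.2, -0.0, -0.4]
opening: 0.0511
```

```bash

python3 - <<'E'
from h import *
w=wells(RACK); plan([*w[2],.036],RACK[2])
im=robot.read_camera("wrist")
cv2.imwrite("pics/w14.png",im[60:,100:540])
E
```

```text
t 17.23 pos [ 0.5498 -0.0892  0.0998] jaw -0.406 down [ 0.022   0.0014 -0.9998] open 0.0511 F [ 0.2 -0.  -0.4]
-> lin [ 0.0018  0.0638 -0.0006] yaw 0.0025 rows 1.0
```

View pics/w14.png

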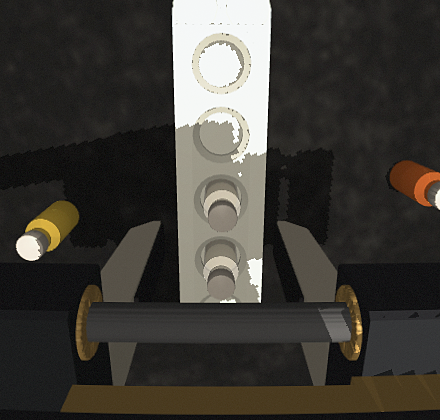

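>>> carry_out:
  increments:
    - {"linear":[0.001,0.025,0],"yaw":0.002}
    - {"linear":[0.0018,0.045,-0.001],"yaw":0.002}
    - {"linear":[0.0018,0.06,-0.001],"yaw":0.002}
    - {"linear":[0.0018,0.0635,-0.001],"yaw":0.002}
    - {"linear":[0.0018,0.0635,-0.001],"yaw":0.002}

```text
t: 17.9
tool_pos: [0.5502, -0.0903, 0.037]
orientation: [-0.967, 1.487, -1.508]
force: [0.7, 0.3, -0.3]
opening: 0.0513
```

```bash

python3 - <<'E'
from h import *
w=wells(RACK); plan([*w[2],.036],RACK[2])
im=robot.read_camera("wrist")
cv2.imwrite("pics/w15.png",cv2.resize(im[180:380,190:450],None,fx=2,fy=2,interpolation=cv2.INTER_CUBIC))
E
```

```text
t 17.9 pos [ 0.5502 -0.0903  0.037 ] jaw -0.4076 down [ 0.0229  0.001  -0.9997] open 0.0513 F [ 0.7  0.3 -0.3]
-> lin [ 0.0003  0.001  -0.0002] yaw 0.0009 rows 0.0
```

View pics/w15.png

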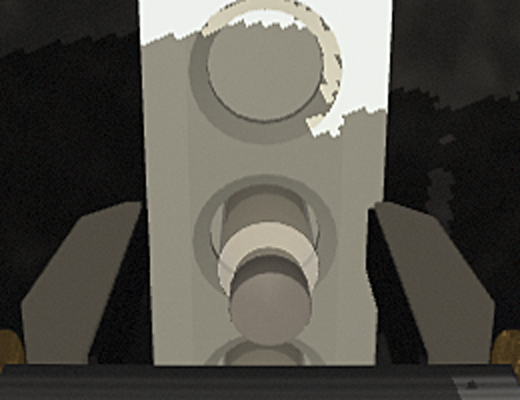

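>>> carry_out:
  increments:
    - {"linear":[0,0.001,0.0012],"yaw":0}
    - {"linear":[0,0.001,0.0012],"yaw":0}
    - {"linear":[0,0.001,0.0012],"yaw":0}

```text
t: 18.32
tool_pos: [0.5519, -0.091, 0.0368]
orientation: [-0.966, 1.486, -1.509]
force: [-0.3, -0.1, 0.1]
opening: 0.0507
```

>>> carry_out:
  increments:
    - {"linear":[0,0,0],"yaw":0}
    - {"linear":[0,0,0],"yaw":0}
    - {"linear":[0,0,0],"yaw":0}
    - {"linear":[0,0,0],"yaw":0}
  gripper: 0.1
  newtons: 12

```text
t: 18.82
tool_pos: [0.5518, -0.091, 0.0367]
orientation: [-0.966, 1.486, -1.509]
force: [0.2, 0.4, -0.0]
opening: 0.0215
```

>>> carry_out:
  increments:
    - {"linear":[0,-0.02,0],"yaw":0}
    - {"linear":[0,-0.045,0],"yaw":0}
    - {"linear":[0,-0.07,0],"yaw":0}
    - {"linear":[0,-0.085,0],"yaw":0}
    - {"linear":[0,-0.085,0],"yaw":0}

```text
t: 19.45
tool_pos: [0.551, -0.0914, 0.1238]
orientation: [-0.964, 1.483, -1.511]
force: [0.1, 0.3, 0.0]
opening: 0.0217
```

```bash

python3 - <<'E'
from h import *
w=wells(CAR); plan([*w[3],.11],CAR[2])
E
```

```text
t 19.45 pos [ 0.551  -0.0914  0.1238] jaw -0.4078 down [ 2.740e-02 -1.000e-04 -9.996e-01] open 0.0217 F [0.1 0.3 0. ]
-> lin [-0.2669  0.0144 -0.0926] yaw -0.7698 rows 4.5
```

>>> carry_out:
  increments:
    - {"linear":[-0.05,0.003,-0.018],"yaw":-0.15}
    - {"linear":[-0.105,0.006,-0.036],"yaw":-0.3}
    - {"linear":[-0.16,0.009,-0.055],"yaw":-0.46}
    - {"linear":[-0.214,0.012,-0.074],"yaw":-0.61}
    - {"linear":[-0.267,0.014,-0.0926],"yaw":-0.77}

```text
t: 20.08
tool_pos: [0.5712, 0.1921, 0.1089]
orientation: [-1.347, 0.915, -0.95]
force: [0.6, -0.2, 0.2]
opening: 0.0216
```

>>> carry_out:
  increments:
    - {"linear":[0,0,0],"yaw":0}
    - {"linear":[0,0,0],"yaw":0}

```text
t: 20.32
tool_pos: [0.5703, 0.1918, 0.1075]
orientation: [-1.349, 0.916, -0.95]
force: [0.4, -1.0, 0.6]
opening: 0.0214
```

```bash

python3 - <<'E'
from h import *
w=wells(CAR); plan([*w[3],.061],CAR[2])
im=robot.read_camera("wrist")
cv2.imwrite("pics/w16.png",im[60:,100:540])
E
```

```text
t 20.32 pos [0.5703 0.1918 0.1075] jaw 0.3673 down [ 0.0234 -0.0017 -0.9997] open 0.0214 F [ 0.4 -1.   0.6]
-> lin [0.0016 0.0465 0.0002] yaw 0.0053 rows 0.7
```

View pics/w16.png

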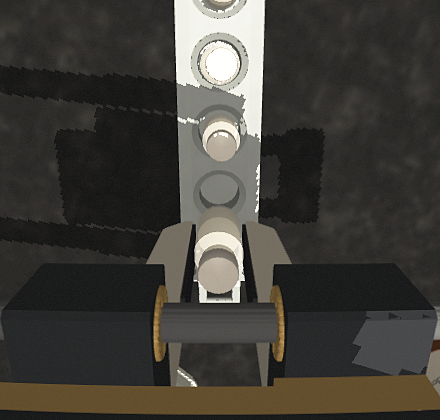

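>>> carry_out:
  increments:
    - {"linear":[0.001,0.02,0],"yaw":0.005}
    - {"linear":[0.0016,0.035,0],"yaw":0.005}
    - {"linear":[0.0016,0.045,0],"yaw":0.005}
    - {"linear":[0.0016,0.0465,0],"yaw":0.005}
    - {"linear":[0.0016,0.0465,0],"yaw":0.005}

```text
t: 21.0
tool_pos: [0.5725, 0.1895, 0.0615]
orientation: [-1.346, 0.921, -0.955]
force: [0.3, 0.1, 0.3]
opening: 0.0211
```

```bash

python3 - <<'E'
from h import *
w=wells(CAR); plan([*w[3],.04],CAR[2])
im=robot.read_camera("wrist")
cv2.imwrite("pics/w17.png",cv2.resize(im[180:380,190:450],None,fx=2,fy=2,interpolation=cv2.INTER_CUBIC))
E
```

```text
t 21.0 pos [0.5725 0.1895 0.0615] jaw 0.361 down [ 0.0241 -0.0016 -0.9997] open 0.0211 F [0.3 0.1 0.3]
-> lin [-0.0011  0.0215 -0.0005] yaw -0.001 rows 0.3
```

View pics/w17.png

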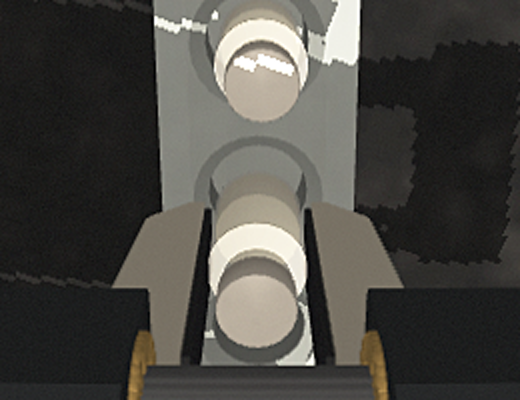

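>>> carry_out:
  increments:
    - {"linear":[-0.001,0.008,0],"yaw":0}
    - {"linear":[-0.001,0.015,0],"yaw":0}
    - {"linear":[-0.001,0.02,0],"yaw":0}
    - {"linear":[-0.001,0.022,0],"yaw":0}
    - {"linear":[-0.001,0.022,0],"yaw":0}

```text
t: 21.68
tool_pos: [0.5728, 0.1905, 0.0397]
orientation: [-1.346, 0.92, -0.955]
force: [-0.2, 0.7, -0.5]
opening: 0.0216
```

```bash

python3 - <<'E'
from h import *
w=wells(CAR); plan([*w[3],.0372],CAR[2])
E
```

```text
t 21.68 pos [0.5728 0.1905 0.0397] jaw 0.3611 down [ 0.0244 -0.0015 -0.9997] open 0.0216 F [-0.2  0.7 -0.5]
-> lin [-0.0001  0.0025 -0.0007] yaw -0.0009 rows 0.0
```

>>> carry_out:
  increments:
    - {"linear":[0,0.0025,0],"yaw":0}
    - {"linear":[0,0.0025,0],"yaw":0}
    - {"linear":[0,0.0025,0],"yaw":0}

```text
t: 22.05
tool_pos: [0.5729, 0.1905, 0.0373]
orientation: [-1.346, 0.92, -0.955]
force: [-0.1, 1.1, -0.4]
opening: 0.0213
```

>>> carry_out:
  increments:
    - {"linear":[0,0,0],"yaw":0}
    - {"linear":[0,0,0],"yaw":0}
    - {"linear":[0,0,0],"yaw":0}
    - {"linear":[0,0,0],"yaw":0}
  gripper: 0.55

```text
t: 22.55
tool_pos: [0.573, 0.1905, 0.0373]
orientation: [-1.345, 0.92, -0.955]
force: [-0.7, 0.2, -0.3]
opening: 0.0505
```

```bash

python3 - <<'E'
from h import *
w=wells(CAR); plan([*w[3],.0365],CAR[2])
im=robot.read_camera("wrist")
cv2.imwrite("pics/w18.png",cv2.resize(im[180:380,190:450],None,fx=2,fy=2,interpolation=cv2.INTER_CUBIC))
E
```

```text
t 22.55 pos [0.573  0.1905 0.0373] jaw 0.3611 down [ 0.0245 -0.0014 -0.9997] open 0.0505 F [-0.7  0.2 -0.3]
-> lin [-0.0001  0.0008 -0.0008] yaw -0.0009 rows 0.0
```

View pics/w18.png

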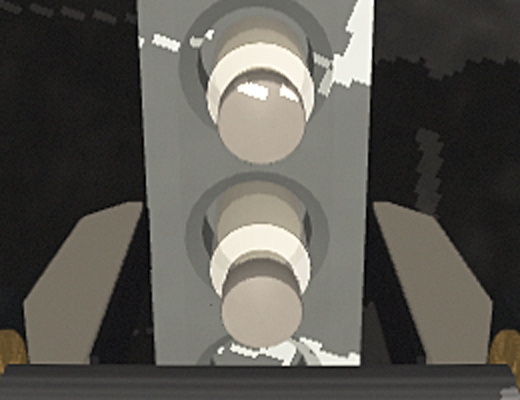

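Sample 3 stands in well 4. Next, sample 4.

>>> carry_out:
  increments:
    - {"linear":[0,-0.02,0],"yaw":0}
    - {"linear":[0,-0.045,0],"yaw":0}
    - {"linear":[0,-0.07,0],"yaw":0}
    - {"linear":[0,-0.085,0],"yaw":0}
    - {"linear":[0,-0.085,0],"yaw":0}

```text
t: 23.22
tool_pos: [0.5721, 0.1909, 0.1245]
orientation: [-1.343, 0.918, -0.956]
force: [-0.0, 0.5, -0.1]
opening: 0.0513
```

```bash

python3 - <<'E'
from h import *
w=wells(RACK); plan([*w[3],.115],RACK[2])
E
```

```text
t 23.23 pos [0.5721 0.1909 0.1245] jaw 0.3611 down [ 2.800e-02 -6.000e-04 -9.996e-01] open 0.0513 F [-0.   0.5 -0.1]
-> lin [ 0.2855  0.0086 -0.1495] yaw 0.7696 rows 5.2
```

>>> carry_out:
  increments:
    - {"linear":[0.052,0.002,-0.027],"yaw":0.14}
    - {"linear":[0.104,0.003,-0.054],"yaw":0.28}
    - {"linear":[0.156,0.005,-0.081],"yaw":0.42}
    - {"linear":[0.208,0.006,-0.108],"yaw":0.56}
    - {"linear":[0.26,0.008,-0.136],"yaw":0.7}

```text
t: 23.85
tool_pos: [0.5358, -0.1019, 0.1146]
orientation: [-1.004, 1.438, -1.466]
force: [1.0, 0.8, -0.2]
opening: 0.0511
```

```bash

python3 - <<'E'
from h import *
w=wells(RACK); plan([*w[3],.1],RACK[2])
E
```

```text
t 23.85 pos [ 0.5358 -0.1019  0.1146] jaw -0.3436 down [ 2.680e-02 -1.000e-04 -9.996e-01] open 0.0511 F [ 1.   0.8 -0.2]
-> lin [0.0265 0.0146 0.0064] yaw 0.0649 rows 0.5
```

>>> carry_out:
  increments:
    - {"linear":[0.0265,0.007,0.0064],"yaw":0.065}
    - {"linear":[0.0265,0.0145,0.0064],"yaw":0.065}
    - {"linear":[0.0265,0.0145,0.0064],"yaw":0.065}
    - {"linear":[0.0265,0.0145,0.0064],"yaw":0.065}

```text
t: 24.35
tool_pos: [0.5334, -0.1277, 0.0998]
orientation: [-0.965, 1.484, -1.509]
force: [0.7, 1.1, 0.6]
opening: 0.0511
```

```bash

python3 - <<'E'
from h import *
w=wells(RACK); plan([*w[3],.036],RACK[2])
im=robot.read_camera("wrist")
cv2.imwrite("pics/w19.png",im[30:,100:540])
E
```

```text
t 24.35 pos [ 0.5334 -0.1277  0.0998] jaw -0.4064 down [ 2.630e-02  3.000e-04 -9.997e-01] open 0.0511 F [0.7 1.1 0.6]
-> lin [ 0.0019  0.0638 -0.0011] yaw 0.0021 rows 1.0
```

View pics/w19.png

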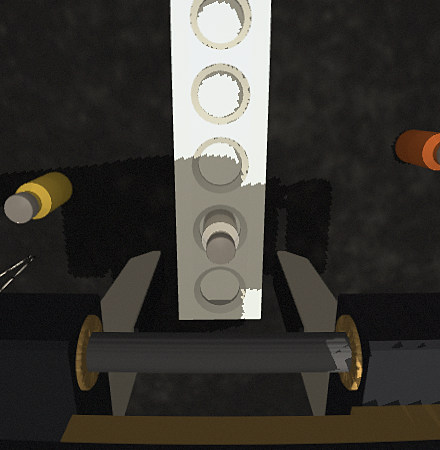

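>>> carry_out:
  increments:
    - {"linear":[0.001,0.025,0],"yaw":0.002}
    - {"linear":[0.0018,0.045,0],"yaw":0.002}
    - {"linear":[0.0018,0.06,0],"yaw":0.002}
    - {"linear":[0.0018,0.0635,0],"yaw":0.002}
    - {"linear":[0.0018,0.0635,0],"yaw":0.002}

```text
t: 25.02
tool_pos: [0.5349, -0.1293, 0.0369]
orientation: [-0.964, 1.484, -1.511]
force: [0.3, 0.1, 0.4]
opening: 0.0512
```

```bash

python3 - <<'E'
from h import *
w=wells(RACK); plan([*w[3],.036],RACK[2])
im=robot.read_camera("wrist")
cv2.imwrite("pics/w20.png",cv2.resize(im[180:380,190:450],None,fx=2,fy=2,interpolation=cv2.INTER_CUBIC))
E
```

```text
t 25.02 pos [ 0.5349 -0.1293  0.0369] jaw -0.408 down [ 0.0271  0.     -0.9996] open 0.0512 F [0.3 0.1 0.4]
-> lin [ 0.0004  0.0009 -0.0016] yaw 0.0005 rows 0.0
```

View pics/w20.png

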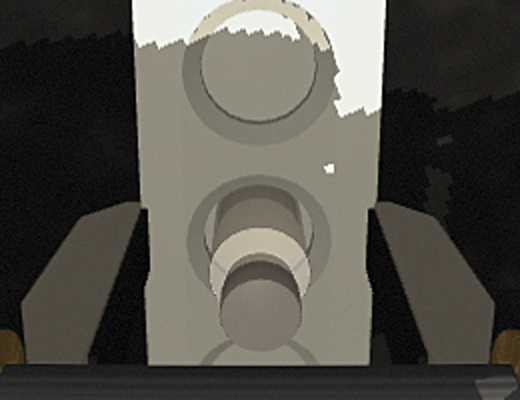

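Centred (vial x≈259, tips 145–375). Close and lift.

>>> carry_out:
  increments:
    - {"linear":[0,0.001,0],"yaw":0}
    - {"linear":[0,0.001,0],"yaw":0}

```text
t: 25.32
tool_pos: [0.5357, -0.1297, 0.037]
orientation: [-0.963, 1.482, -1.512]
force: [0.8, -0.6, 0.2]
opening: 0.0512
```

>>> carry_out:
  increments:
    - {"linear":[0,0,0],"yaw":0}
    - {"linear":[0,0,0],"yaw":0}
    - {"linear":[0,0,0],"yaw":0}
    - {"linear":[0,0,0],"yaw":0}
  gripper: 0.1
  newtons: 12

```text
t: 25.82
tool_pos: [0.5356, -0.1297, 0.037]
orientation: [-0.963, 1.482, -1.512]
force: [0.0, 1.1, 1.2]
opening: 0.0216
```

>>> carry_out:
  increments:
    - {"linear":[0,-0.02,0],"yaw":0}
    - {"linear":[0,-0.045,0],"yaw":0}
    - {"linear":[0,-0.07,0],"yaw":0}
    - {"linear":[0,-0.085,0],"yaw":0}
    - {"linear":[0,-0.085,0],"yaw":0}

```text
t: 26.45
tool_pos: [0.5341, -0.1299, 0.1231]
orientation: [-0.961, 1.48, -1.513]
force: [0.0, 0.2, 0.5]
opening: 0.0216
```

```bash

python3 - <<'E'
from h import *
w=wells(CAR); plan([*w[4],.11],CAR[2])
E
```

```text
t 26.45 pos [ 0.5341 -0.1299  0.1231] jaw -0.4082 down [ 0.0311 -0.0014 -0.9995] open 0.0216 F [0.  0.2 0.5]
-> lin [-0.2788  0.0144 -0.0632] yaw -0.7702 rows 4.6
```

>>> carry_out:
  increments:
    - {"linear":[-0.054,0.003,-0.012],"yaw":-0.15}
    - {"linear":[-0.11,0.006,-0.025],"yaw":-0.3}
    - {"linear":[-0.167,0.009,-0.038],"yaw":-0.46}
    - {"linear":[-0.223,0.012,-0.05],"yaw":-0.61}
    - {"linear":[-0.279,0.014,-0.063],"yaw":-0.77}

```text
t: 27.08
tool_pos: [0.5866, 0.1529, 0.1085]
orientation: [-1.345, 0.912, -0.953]
force: [0.7, -0.0, -0.8]
opening: 0.0211
```

>>> carry_out:
  increments:
    - {"linear":[0,0,0],"yaw":0}
    - {"linear":[0,0,0],"yaw":0}

```text
t: 27.32
tool_pos: [0.5855, 0.1527, 0.1068]
orientation: [-1.348, 0.914, -0.952]
force: [0.4, -0.7, -0.5]
opening: 0.0216
```

```bash

python3 - <<'E'
from h import *
w=wells(CAR); plan([*w[4],.0615],CAR[2])
im=robot.read_camera("wrist")
cv2.imwrite("pics/w21.png",im[30:,100:540])
E
```

```text
t 27.32 pos [0.5855 0.1527 0.1068] jaw 0.3672 down [ 0.0264 -0.0027 -0.9996] open 0.0216 F [ 0.4 -0.7 -0.5]
-> lin [ 0.0015  0.0453 -0.0002] yaw 0.0052 rows 0.7
```

View pics/w21.png

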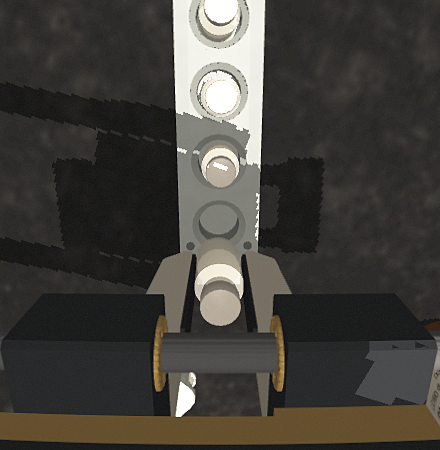

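>>> carry_out:
  increments:
    - {"linear":[0.001,0.02,0],"yaw":0.005}
    - {"linear":[0.0015,0.035,0],"yaw":0.005}
    - {"linear":[0.0015,0.043,0],"yaw":0.005}
    - {"linear":[0.0015,0.045,0],"yaw":0.005}
    - {"linear":[0.0015,0.045,0],"yaw":0.005}

```text
t: 28.0
tool_pos: [0.5878, 0.1504, 0.0624]
orientation: [-1.345, 0.918, -0.957]
force: [-1.0, 0.2, -0.4]
opening: 0.0216
```

```bash

python3 - <<'E'
from h import *
w=wells(CAR); plan([*w[4],.04],CAR[2])
im=robot.read_camera("wrist")
cv2.imwrite("pics/w22.png",cv2.resize(im[180:380,190:450],None,fx=2,fy=2,interpolation=cv2.INTER_CUBIC))
E
```

```text
t 28.0 pos [0.5878 0.1504 0.0624] jaw 0.3608 down [ 0.0273 -0.0026 -0.9996] open 0.0216 F [-1.   0.2 -0.4]
-> lin [-0.0011  0.0224 -0.001 ] yaw -0.0012 rows 0.4
```

View pics/w22.png

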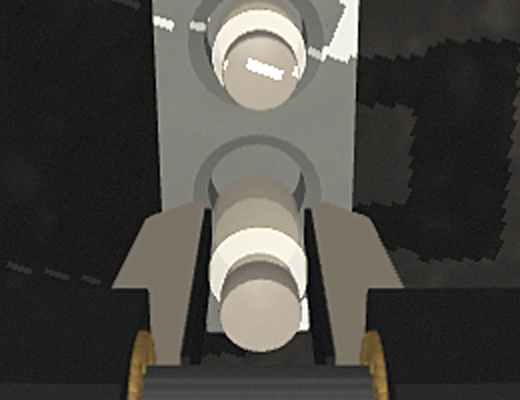

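>>> carry_out:
  increments:
    - {"linear":[-0.001,0.008,-0.0005],"yaw":0}
    - {"linear":[-0.001,0.015,-0.0005],"yaw":0}
    - {"linear":[-0.001,0.02,-0.0005],"yaw":0}
    - {"linear":[-0.001,0.0225,-0.0005],"yaw":0}
    - {"linear":[-0.001,0.0225,-0.0005],"yaw":0}

```text
t: 28.68
tool_pos: [0.5876, 0.1512, 0.0399]
orientation: [-1.345, 0.918, -0.957]
force: [0.8, 0.2, -0.8]
opening: 0.0221
```

```bash

python3 - <<'E'
from h import *
w=wells(CAR); plan([*w[4],.0375],CAR[2])
E
```

```text
t 28.68 pos [0.5876 0.1512 0.0399] jaw 0.3609 down [ 0.0274 -0.0026 -0.9996] open 0.0221 F [ 0.8  0.2 -0.8]
-> lin [-0.0001  0.0024 -0.0006] yaw -0.0011 rows 0.0
```

>>> carry_out:
  increments:
    - {"linear":[0,0.0024,0],"yaw":0}
    - {"linear":[0,0.0024,0],"yaw":0}
    - {"linear":[0,0.0024,0],"yaw":0}

```text
t: 29.05
tool_pos: [0.5877, 0.1512, 0.0376]
orientation: [-1.345, 0.918, -0.957]
force: [0.1, 0.1, -0.3]
opening: 0.0217
```

>>> carry_out:
  increments:
    - {"linear":[0,0,0],"yaw":0}
    - {"linear":[0,0,0],"yaw":0}
    - {"linear":[0,0,0],"yaw":0}
    - {"linear":[0,0,0],"yaw":0}
  gripper: 0.55

```text
t: 29.55
tool_pos: [0.5877, 0.1512, 0.0377]
orientation: [-1.345, 0.918, -0.957]
force: [0.6, -0.4, 0.1]
opening: 0.0507
```

>>> carry_out:
  increments:
    - {"linear":[0,-0.02,0],"yaw":0}
    - {"linear":[0,-0.045,0],"yaw":0}
    - {"linear":[0,-0.08,0],"yaw":0}
    - {"linear":[0,-0.13,0],"yaw":0}
    - {"linear":[0,-0.16,0],"yaw":0}

```text
t: 30.18
tool_pos: [0.5845, 0.1518, 0.2026]
orientation: [-1.341, 0.914, -0.96]
force: [0.3, -0.2, -0.0]
opening: 0.0513
```

```bash

python3 - <<'E'
from h import *
w=wells(CAR); plan([.50,0.0,.25],CAR[2])
im=robot.read_camera("wrist")
cv2.imwrite("pics/w23.png",im)
E
```

```text
t 30.18 pos [0.5845 0.1518 0.2026] jaw 0.361 down [ 0.0325 -0.0017 -0.9995] open 0.0513 F [ 0.3 -0.2 -0. ]
-> lin [ 0.1129 -0.0498 -0.1312] yaw -0.001 rows 2.9
```

View pics/w23.png

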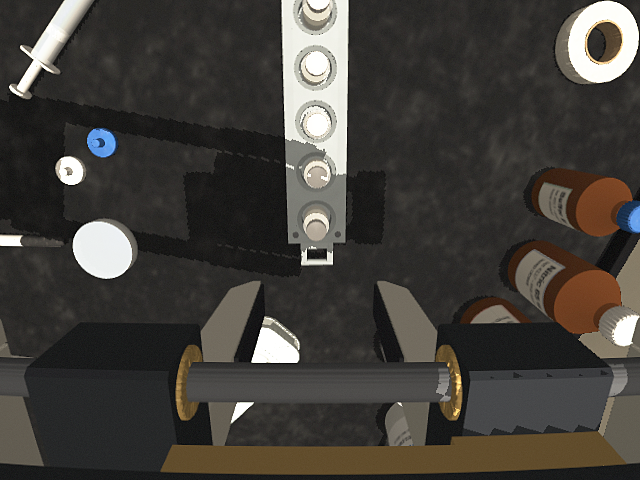

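>>> carry_out:
  increments:
    - {"linear":[0.05,-0.02,-0.03],"yaw":0}
    - {"linear":[0.1,-0.04,-0.06],"yaw":0}
    - {"linear":[0.15,-0.05,-0.09],"yaw":0}
    - {"linear":[0.2,-0.05,-0.12],"yaw":0}
    - {"linear":[0.24,-0.05,-0.15],"yaw":0}

```text
t: 30.85
tool_pos: [0.5282, -0.1274, 0.2565]
orientation: [-1.337, 0.909, -0.964]
force: [1.2, -0.3, -0.3]
opening: 0.0512
```

>>> carry_out:
  increments:
    - {"linear":[0,0,0],"yaw":0}
    - {"linear":[0,0,0],"yaw":0}
    - {"linear":[0,0,0],"yaw":0}

```text
t: 31.22
tool_pos: [0.5286, -0.1261, 0.2569]
orientation: [-1.337, 0.908, -0.963]
force: [1.2, -0.1, 0.2]
opening: 0.0514
```

```bash

python3 - <<'E'
from h import *
p=robot.camera_params("top")
im=robot.read_camera("top"); v=[.558,.2283,.3544]
for q in proj(p,np.c_[wells(v),[.059]*5]): print(q.round(1))
cv2.imwrite("pics/t24.png",cv2.resize(im[195:280,150:300],None,fx=5,fy=5,interpolation=cv2.INTER_CUBIC))
im=robot.read_camera("scene"); cv2.imwrite("pics/s24.png",im)
E
```

```text
[177.5 248.6]
[199.4 240.7]
[221.3 232.7]
[243.2 224.8]
[265.1 216.9]
```

View pics/t24.png

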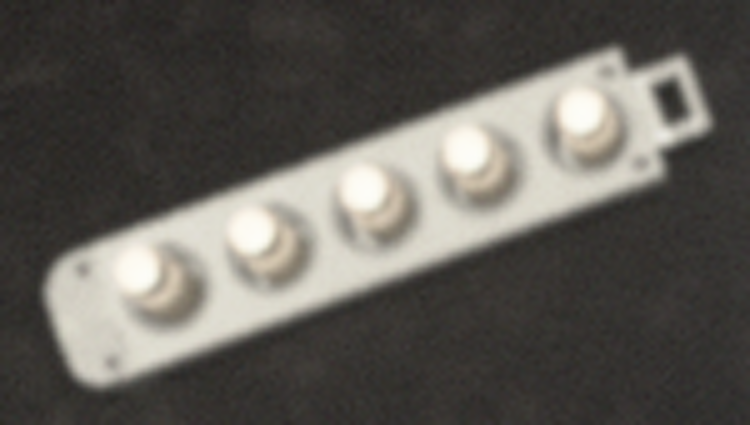

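View pics/s24.png

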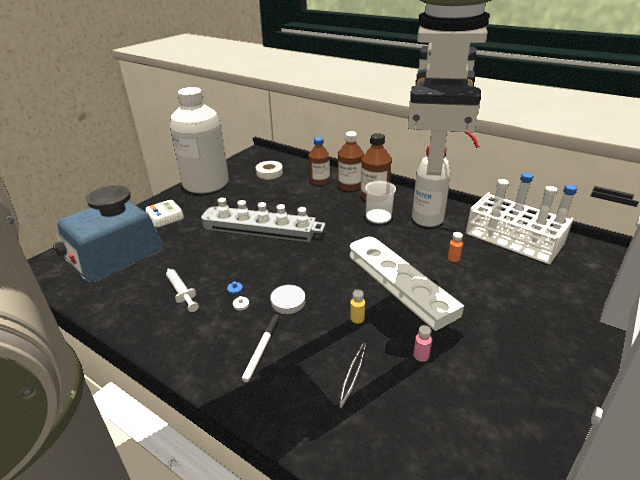

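```bash

python3 - <<'E'
from plant import robot
print(robot.close_job())
E
```

```text
the job is handed in; nothing more can be done
None
```

I moved samples 1–4 one at a time from wells 1–4 of the white rack into wells 2–5 of the carrier, in order. I handed the job in at about 31 s; the system gives no verdict.

**Last checks:**
- The final top and scene pictures show five upright vials of equal height in the carrier and an empty white rack.
- In the top picture, the sample 1 cap is about 1 px (about 2 mm) from where it should be, inside the 7 mm limit. The others look equally well centred in their wells.
- The blank's cap is at the same pixel as at the start.
- The arm was clear of everything, with only noise-level forces throughout.

**What disagreed:**
- The wrist camera placed things about 2.5 mm off along the direction the jaws open, compared with the top camera. I corrected this using where the held vial appeared, and every insertion then went in without contact force.
- The tool's tilt crept up to about 0.03 rad during the job, which is well under the 0.15 rad limit.

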